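Free the clamp lever and wedge up the tilting plate

ROBOT

A 6-joint arm with a two-finger parallel gripper is mounted at the origin on a cart in front of the work surface, level with it; the furniture and walls round the work are solid. World frame = base frame: x ahead of the robot, y to its left, z up, the work surface at z = 0. Lengths are in m, angles in degrees, forces in N, time in s.
With the tool pointing down it reaches from about 0.4 to 0.825 m from the base axis. Payload 7 kg.
Tool frame: the origin (TCP) lies on the mounting face of the last link; the fingertips stand 178 mm ahead of it and the grasp point (between the pads) lies 159 mm ahead of it (ctrl.tip_extent is the distance from the TCP to the fingertips, in m); z points along the fingers, y is the direction in which the jaws open and shut (so a half turn about z gives the same grasp; the last joint's range is limited). The gripper opens to 88 mm and grips with 3 to 60 N. Pads are 19 mm wide; open, the fingers measure 130 mm over their backs; the gripper's body (78 mm by 193 mm) begins 47 mm behind the grasp point.
Start: joints at [82.684, 20.546, 0.682, 0, -70.136, -16.507], TCP at [0.273, 0.617, 0.405] pointing down, gripper open.
Joint ranges: [-176.03, 176.03], [-82.01, 121.73], [-58.28, 71.71], [-173.87, 95.51], [-174.79, -0.11], [-173.66, 173.66]. Speed limits (degrees/s): [136.94, 136.94, 172.46, 180, 180, 180].

INTERFACE

Orientations are given as [roll, pitch, yaw] about the fixed x, y, z axes, in that order (R = Rz(yaw) Ry(pitch) Rx(roll)).
In Python, from plant import ctrl gives the robot as it stands. The module is installed in compiled form; this text tells all that it offers.
- The arm moves only by the tool carry_out, never from a script. Its argument "moves" is text: rows parted by semicolons, each of 7 numbers parted by spaces: the finger opening in m, from 0 to 0.0876, then the shift along the tool's x, y, z in m, then the turn, a rotation vector about the tool's x, y, z in rad. A call has 1 to 20 rows; each row is the pose to reach, as a shift and turn from the pose commanded when the call began, along the tool's axes at that moment; what a row does not reach only later rows make up. A row lasts 1/10 s, in which the tool goes at most 50 mm and 8.59 degrees, less where a joint would pass 70% of its speed; a pose out of reach is approached as far as the arm can. A call with a gripper value outside its range is refused whole. The fingers move at their own pace and stop on an object; the grip force is fixed at half the most. Time passes only in rows, so rows that repeat a pose let the fingers close. It gives the time, the measured TCP pose, the force and the opening at its end, in the units of the state.
- ctrl.get_obs(): the state, without advancing time (a new reading comes with each control period).
- ctrl.snapshot(name): name is "side" or "top"; returns a dict with "image" (384x512x3 uint8, red, green, blue), "K" (3x3 intrinsics, pixels), "R" (3x3) and "t" (3): a world point X has camera coordinates R X + t. Camera axes: x right, y down, z forward; pixel columns grow to the right and rows downward; lengths in m; the calibration is good to about 2 mm. A picture is of the moment at which its call begins. There is no depth.
- ctrl.close_job(): hands the job in, once; it reports no verdict.
Trained networks look in a picture, given as the dict that the camera call returned (one of the last four; its "shot" number tells which), for a name from the list of things; names that differ only in an ending like _2 or _b are one class to them, and where a whole thing is asked for, a point or a joint stands for the part that bears it (a point fixed in the world has none). Each returns a list of dicts, best first, with "confidence" (0 to 1); they miss things now and then, are a little off and sometimes report something else, mostly with a low value. They report only what shows in the picture. A call takes as long as a camera call. They do not tell look-alikes from the thing itself.
- ctrl.recognise(picture, label): "extent" ([left, top, right, bottom] in pixels, round what is visible of it).
- ctrl.trace(picture, label): "region" (384x512 bool, what is visible of it) and "extent" ([left, top, right, bottom] in pixels, round what is visible of it).
- ctrl.mark_of(picture, label): "at" ([row, column] in pixels: a listed point, or the origin of a listed thing).
The state is a dict: "clock": time; "joint_pos": joint angles; "qvel": joint speeds; "tau": joint torques, N m; "tool_pos": TCP position; "orientation": TCP orientation; "force": force on the tool from outside, world axes, zero at the start; "moment": the same for the moment, N m; "opening": finger opening in m.
Only numpy, scipy, OpenCV 4.12 (cv2) and the standard library are available. Lean on these libraries where they do the work, as an engineer would, in place of code of your own. Each camera call takes 0.05 s, during which the arm holds its last target.

TASK

Swing the clamp lever by its red knob out of the red-marked notch and leave it in the green-marked notch, so that the hinged aluminium plate is free. Then grip the steel wedge by its yellow block and slide it flat on the grey slab, thin end first, between the two rest pads under the aluminium plate's front lip until the lip just lifts off the pads, about 4 mm, with the lip over the green band across the ramp. Lift the plate with the wedge only, keep the bronze collar standing on the plate and leave the tin and the bottle alone; finish while still gripping the wedge and holding it there.

Things in the scene. Friction and masses are not known exactly. Their poses are not given: they have to be found in the camera images.
- surface_plate: Fixed grey slab on the bench, 470 x 468 x 22 mm; the work stands on its top, 22 mm above the bench (z = 0.022). Origin mid underside. All heights below are above this top.
- plate_base: Fixed green base, 185 mm long. Origin on the slab, middle of its open front; x points from the front to the rear hinge (the push direction), y left, z up. Side rails at y = +-50 mm carry black rest pads in front (x 2 to 22 mm, tops 12 mm high, inner faces at y = +-41); between the rails bare slab to x = 160. The lever's notched sector (29 high) is at the left front, up to 70 mm round the pivot.
- plate: Aluminium plate, 165 x 120 x 14 mm, 0.6 kg, top at 26 mm, lying on the pads and hinged at the rear along y of the base, 158 mm behind its lip. Origin in the middle of the lip, 17 mm above the slab at rest; axes like the base's at rest; its x axis dips as the lip lifts (0.025 rad for 4 mm). It falls back by its weight. The lever's keeper holds it down until the lever is in the green notch.
- plate_lip (a point): The middle of the lowest line of the plate's rounded front lip (nose radius 7 mm), 14 mm behind the origin of the base along its x; 12 mm above the slab while the plate rests on its pads.
- clamp_lever (a joint): Angle of the clamp lever: 0 rad in the red-marked notch (handle points along -x of the base, keeper finger over the plate), 1.2 rad in the green-marked notch (plate free). Grows clockwise seen from above: the knob swings from the front out to the left (+y). Travel -0.15 to 1.5 rad; light friction (0.06 N m), stays where it is left, does not snap in.
- lever_pivot (a point): Point on the lever's upright pivot axis, on the base at x = 30, y = 90 mm, 30 mm above the slab.
- lever_knob (a point): Grip point of the lever's upright red knob: 18 mm diameter, from 46 mm to 79 mm above the slab, this point at 64 mm; 78 mm from the pivot axis. The lever's bar below it has its top at 37 mm.
- wedge: Loose steel wedge with yellow grip block, 130 x 34 mm, about 0.4 kg. Origin mid underside; x points to the thin toe at x = +65 mm. Ramp 5 mm high at the toe, rising 0.18 per mm over 85 mm; a 12 mm green band crosses it, its middle 61 mm from the toe (16 mm high). Block: 42 mm long, 34 wide, centred at x = -44, top 40 mm above the slab; the steel below it is as wide.
- bronze_collar: Loose turned bronze collar, 52 mm diameter, 20 mm high, standing on the plate. Origin at the centre of its underside.
- paste_tin: Loose tin with a red lid, 65 mm diameter, 32 mm high, on the slab right of the base. Origin at the centre of its underside. To be left alone.
- flux_bottle: Loose white bottle with a blue cap, 47 mm diameter, 84 mm high, on the slab left of and behind the base. Origin at the centre of its underside. To be left alone.
Mind the look-alikes: they are no part of the job. Leave any turquoise look-alike of the bronze_collar alone.

How it is judged (in metres and radians):
On the way, in this order (a step that is already met when the one before it is completed fails the run):
1. the clamp lever stands in the green-marked notch (value of joint clamp_lever between 1.06 and 1.34 rad and height (world z) of plate_lip below 0.0352 m), for 0.2 s.
2. the wedge, flat on the slab, carries the lip clear of the pads (value of joint clamp_lever between 1.06 and 1.34 rad and height (world z) of plate_lip between 0.0358 and 0.0402 m and contact force between wedge and plate above 0.5 N and angle between wedge's own z axis and vertical below 0.08 rad and height (world z) of wedge below 0.026 m), for 0.2 s.
At the end, for the whole second after the job is handed in: Lever within 0.14 rad of the green notch; wedge flat on the slab, its ramp carrying the plate (over 0.5 N) with the lip 1.8 to 6.2 mm above rest; fingers still gripping the wedge (over 1 N), at rest; robot off the plate; collar standing on it (all of step 2 and contact force between each of the arm, the fingers and plate below 0.3 N and contact force between the fingers and wedge above 1 N and linear speed of wedge below 0.01 m/s and x of wedge in the frame of plate_base above -0.03 m and contact force between bronze_collar and plate above 0.3 N and angle between bronze_collar's own z axis and vertical below 0.15 rad); the arm keeps its last pose, push and grip.
It fails at once if the plate is forced up while the lever is not in the green notch (not (value of joint clamp_lever between 1.06 and 1.34 rad) and height (world z) of plate_lip above 0.0365 m).
It fails at once if the plate is lifted or pressed by the robot itself (contact force between any of the fingers, the arm and plate above 3 N).
It fails at once if the bronze collar is knocked over or shifted more than 25 mm (distance of bronze_collar from where it was at the start of the episode above 0.025 m or angle between bronze_collar's own z axis and vertical above 0.3 rad).
It fails at once if the tin or the bottle is shifted more than 20 mm or tipped (distance of any of paste_tin, flux_bottle from where it was at the start of the episode above 0.02 m or angle between flux_bottle's own z axis and vertical above 0.3 rad).
It also fails if it takes over 61 s, if anything falls off the work surface, if the arm or the gripper's body presses on something with over 40 N, if the wrist force passes 120 N, or if a joint passes its speed limit or range.

## Working session

There is one attempt and no reset: what is moved stays moved. The work goes in short steps, Python scripts to look and compute and a tool call to move; the robot and the scene stay as the last step left them, time stands still between calls to the robot, and variables do not carry over. Pictures are saved under pics/ and viewed, and the job is handed in when it is done.

Besides the shell and the picture viewer there is one more tool, called after "Emit:" by a JSON object that holds its "fn" and its "kwargs", one argument or row to a line. carry_out: Moves the arm, as the interface text tells. Its arguments: {"type":"object","properties":{"moves":{"type":"string"}},"required":["moves"]}

```bash
mkdir -p pics
cat > h.py <<'E'
import numpy as np, cv2
from scipy.spatial.transform import Rotation as Ro
from plant import ctrl
def save(im,name): cv2.imwrite('pics/'+name, cv2.cvtColor(np.ascontiguousarray(im),cv2.COLOR_RGB2BGR))
def ray(s,rc,z):
    K,R,t=map(np.array,(s['K'],s['R'],s['t']))
    d=R.T@np.linalg.inv(K)@np.array([rc[1],rc[0],1.]); c=-R.T@t
    return c+d*(z-c[2])/d[2]
def proj(s,X):
    K,R,t=map(np.array,(s['K'],s['R'],s['t'])); p=K@(R@np.array(X)+t); return p[:2]/p[2]
def tri(ss,rcs):
    A=[];b=[]
    for s,rc in zip(ss,rcs):
        K,R,t=map(np.array,(s['K'],s['R'],s['t']))
        d=R.T@np.linalg.inv(K)@np.array([rc[1],rc[0],1.]); d/=np.linalg.norm(d); c=-R.T@t
        P=np.eye(3)-np.outer(d,d); A.append(P); b.append(P@c)
    return np.linalg.lstsq(np.vstack(A),np.hstack(b),rcond=None)[0]
E
python3 - <<'E'
from h import *
o=ctrl.get_obs(); print(o)
S={n:ctrl.snapshot(n) for n in('top','side')}
for n,s in S.items():
    save(s['image'],n+'0.png')
    print(n,'cam',-np.array(s['R']).T@np.array(s['t']))
    for l in ['plate_base','plate','plate_lip','lever_pivot','lever_knob','wedge','bronze_collar','paste_tin','flux_bottle']:
        print(l,[(np.round(d['at'],1),round(d['confidence'],2)) for d in ctrl.mark_of(s,l)][:3])
E
```

```text
{'clock': 0.0, 'joint_pos': array([ 8.26836869e+01,  2.05923881e+01,  6.33211816e-01, -2.16162330e-02,
       -7.01352945e+01, -1.65049039e+01]), 'qvel': array([ 0.04712285, -0.03351174,  0.00772191, -0.07864249, -0.01366035,
        0.03546275]), 'tau': array([-1.30442904e-04, -5.82711482e+01,  2.93071997e+01,  6.99741215e+00,
        7.00251694e-03, -1.57603299e-04]), 'tool_pos': array([0.27256067, 0.61730933, 0.4037027 ]), 'orientation': array([ 1.79903648e+02, -7.35857808e-03, -2.38285727e+01]), 'force': array([ 0.43939271,  0.43337073, -0.48241083]), 'moment': array([ 0.00798145, -0.00066348, -0.00437808]), 'opening': 0.08783157079218867}
top cam [ 0.46995558 -0.12791978  1.15824899]
plate_base [(array([194.8, 283.4]), 0.68)]
plate [(array([190.7, 287.7]), 0.97), (array([207.8, 282.2]), 0.62)]
plate_lip [(array([189.9, 284.4]), 0.9), (array([206.9, 237.5]), 0.29)]
lever_pivot [(array([174.8, 248.4]), 0.85)]
lever_knob []
wedge [(array([279.9, 343.9]), 0.66)]
bronze_collar [(array([139.4, 155.2]), 0.76), (array([147.7, 293. ]), 0.66)]
paste_tin [(array([183.4, 328.6]), 0.92)]
flux_bottle [(array([129.5, 252.3]), 0.81)]
side cam [0.87981348 0.38497347 1.03350862]
plate_base [(array([176.4, 238.5]), 0.9)]
plate [(array([174.7, 236.7]), 0.98)]
plate_lip [(array([180.5, 232.9]), 0.69)]
lever_pivot [(array([207.7, 236.8]), 0.55)]
lever_knob [(array([196.7, 274.3]), 0.66), (array([178.1, 234.5]), 0.2)]
wedge [(array([111.5, 285.1]), 0.59)]
bronze_collar [(array([321.5, 239.8]), 0.81), (array([182.2, 194.5]), 0.68)]
paste_tin [(array([146.9, 207.1]), 0.73)]
flux_bottle [(array([226.2, 192.2]), 0.89)]
```

View pics/top0.png

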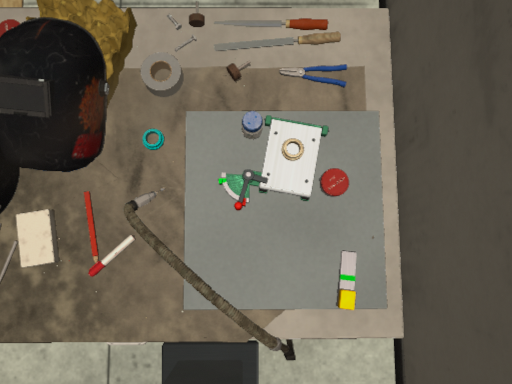

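View pics/side0.png

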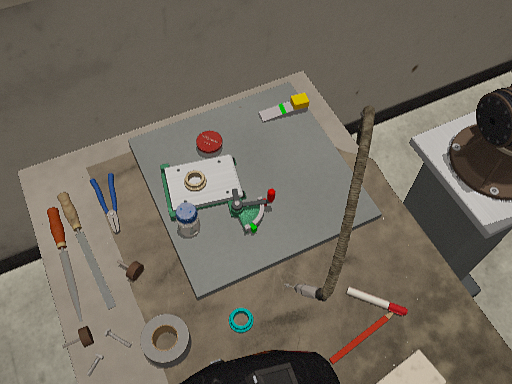

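Run:
```python
from h import *
for n,c in(('top',(110,330,220,370)),('side',(80,260,170,330))):
    im=cv2.imread(f'pics/{n}0.png')[c[0]:c[1],c[2]:c[3]]
    cv2.imwrite(f'pics/{n}0c.png',cv2.resize(im,None,fx=600/im.shape[0] if n=='x' else 2.7*(1 if n=='top' else 1.2),fy=2.7*(1 if n=='top' else 1.2),interpolation=cv2.INTER_CUBIC))
```

```text
(no output)
```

View pics/top0c.png

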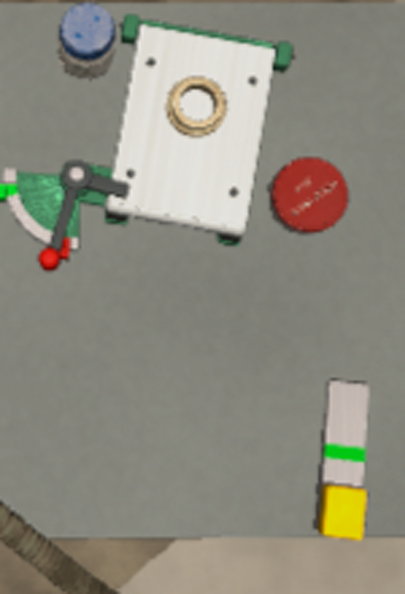

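View pics/side0c.png

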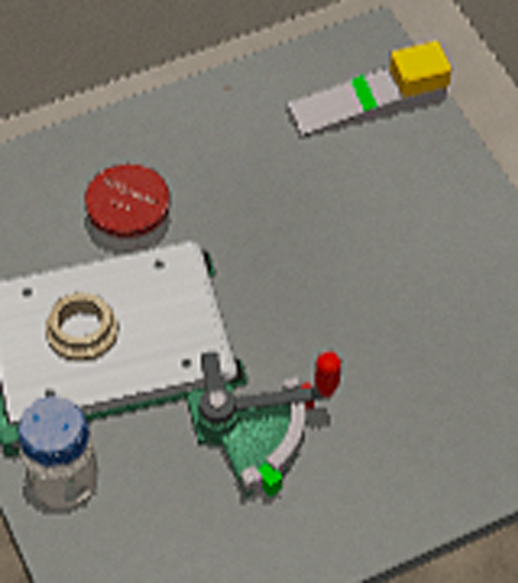

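Run:
```python
from h import *
S={n:ctrl.snapshot(n) for n in('top','side')}
for n,s in S.items():
    for l,zs in(('plate',[.048]),('wedge',[.05]),('plate_base',[.03])):
        T=ctrl.trace(s,l)
        if not T: print(n,l,'none');continue
        m=T[0]['region'].astype(np.uint8); print(n,l,T[0]['confidence'],m.sum())
        if l=='plate':
            im=s['image'].astype(int); m=(m>0)&(im.min(2)>185); m=m.astype(np.uint8)
            c=max(cv2.findContours(m,0,2)[0],key=cv2.contourArea)[:,0]
            P=np.array([ray(s,(v,u),.048)[:2] for u,v in c],np.float32)
            r=cv2.minAreaRect(P); print(r, cv2.boxPoints(r))
    # colours
    hsv=cv2.cvtColor(s['image'],cv2.COLOR_RGB2HSV)
    Y=cv2.inRange(hsv,(22,150,120),(34,255,255)); G=cv2.inRange(hsv,(50,200,150),(75,255,255)); Rm=cv2.inRange(hsv,(0,200,80),(6,255,255))|cv2.inRange(hsv,(174,200,80),(180,255,255))
    for nm,M in(('Y',Y),('G',G),('R',Rm)):
        k,lab,st,ce=cv2.connectedComponentsWithStats(M)
        for i in range(1,k):
            if st[i,4]>12: print(n,nm,st[i],ce[i].round(1))
top,side=S['top'],S['side']
for nm,a,b in (('knob',(205,239),(196,271)),('hose near end',(342,280),(110,369)),('nozzle',(205,130),(293,322)),('hose mid',(280,195),(215,347)),('mask',(27,60),(370,250))):
    print(nm,tri([top,side],[a,b]))
print(S['top']['K'])
```

```text
top plate 0.65 3183
((0.7076170444488525, -0.23776055872440338), (0.11794108152389526, 0.16292937099933624), 79.14498901367188) [[ 0.61650443 -0.28033414]
 [ 0.77651846 -0.3110177 ]
 [ 0.79872966 -0.19518697]
 [ 0.6387156  -0.16450343]]
top wedge 0.94 998
top plate_base 0.58 4605
top Y [339 290  17  20 292] [346.9 299.4]
top G [219 179   7   4  23] [221.6 180.2]
top G [340 275  15   6  58] [347.2 277.4]
top R [ 77 139   7   5  15] [ 79.5 141. ]
top R [ 73 146   6   7  17] [ 75.4 148.9]
top R [ 85 193  13  63 298] [ 90.8 224.2]
top R [235 198  10  12  62] [239.5 204.5]
top R [ 89 262  14  14  87] [ 95.  268.8]
side plate 0.7 2690
((0.7103126645088196, -0.2360324263572693), (0.11794207245111465, 0.16201448440551758), 79.02933502197266) [[ 0.6195633  -0.27850956]
 [ 0.77861696 -0.30934197]
 [ 0.80106205 -0.1935553 ]
 [ 0.64200836 -0.16272289]]
side wedge 0.7 752
side plate_base 0.85 4089
side Y [291  93  18  16 164] [299.5  98.9]
side G [279 103   7  11  40] [281.8 108.3]
side G [250 223   7   7  29] [252.9 225.9]
side R [268 189   7  13  78] [270.8 194.7]
side R [388 303  19  12 119] [397.4 308.9]
side R [330 316  58  48 427] [358.3 339.3]
knob [ 0.59094489 -0.11610264  0.0736912 ]
hose near end [ 0.29916047 -0.19574007  0.14088538]
nozzle [0.59519531 0.13066897 0.05734062]
hose mid [ 0.4291429  -0.01791772  0.01502975]
mask [0.84925899 0.2255047  0.34127202]
[[486.07671925   0.         249.19713882]
 [  0.         486.07671925 193.76242765]
 [  0.           0.           1.        ]]
```

```bash
cat > fit.py <<'E'
from h import *
from scipy.optimize import minimize
def prism(pts2,w):  # (x,z) profile extruded over +-w/2
    return np.array([[x,y,z] for x,z in pts2 for y in(-w/2,w/2)])
WEDGE=[prism([(-.065,0),(-.065,.0203),(.065,0),(.065,.005),(-.02,.0203)],.034),prism([(-.065,0),(-.065,.04),(-.023,.04),(-.023,0)],.034)]
def fit(shots,masks,parts,p0,z0):
    def cost(p,ret=False):
        c,s=np.cos(p[2]),np.sin(p[2]); J=0
        for sh,m in zip(shots,masks):
            K,R,t=map(np.array,(sh['K'],sh['R'],sh['t']))
            r=np.zeros((384*4,512*4),np.uint8)
            for q in parts:
                X=np.c_[p[0]+c*q[:,0]-s*q[:,1],p[1]+s*q[:,0]+c*q[:,1],z0+q[:,2]]
                u=(X@R.T+t)@K.T; u=u[:,:2]/u[:,2:]
                h=cv2.convexHull(((u+.5)*4*16).astype(np.int32)); cv2.fillConvexPoly(r,h,255,shift=4)
            r=cv2.resize(r,(512,384),interpolation=cv2.INTER_AREA)/255.
            mm=m.astype(float); J+=1-np.minimum(r,mm).sum()/np.maximum(r,mm).sum()
        return J
    best=None
    sim=np.array([p0]+[np.array(p0)+d for d in([.01,0,0],[0,.01,0],[0,0,.1])])
    for k in range(3):
        o=minimize(cost,p0,method='Nelder-Mead',options=dict(initial_simplex=sim,xatol=1e-5,fatol=1e-5))
        p0=o.x; sim=np.array([p0]+[p0+d for d in([.004,0,0],[0,.004,0],[0,0,.04])])
    return o.x,o.fun
def wedge(S,p0):
    ms=[];ss=[]
    for s in S:
        T=ctrl.trace(s,'wedge')
        if T: ms.append(T[0]['region']); ss.append(s)
    r=[fit([s],[m],WEDGE,p0,.022) for s,m in zip(ss,ms)]
    return fit(ss,ms,WEDGE,p0,.022),r
E
python3 - <<'E'
from fit import *
S=[ctrl.snapshot(n) for n in('top','side')]
print(wedge(S,[.38,-.31,0]))
print('band',ray(S[0],(277.4,347.2),.038),ray(S[1],(108.3,281.8),.038))
# known points
for l,z in(('plate_base',.022),('plate',.039),('plate_lip',.034),('lever_pivot',.052),('lever_knob',.086),('paste_tin',.022),('flux_bottle',.022),('bronze_collar',.048)):
    for s in S:
        print(l,[(ray(s,d['at'],z)[:2].round(4),round(d['confidence'],2)) for d in ctrl.mark_of(s,l)[:2]])
# hypoth knob
print([ray(S[0],(204.5,239.5),.088),ray(S[1],(194.7,270.8),.086)])
E
```

```text
((array([ 0.4268625 , -0.36235173, -0.13813283]), np.float64(0.15867359119520974)), [(array([ 0.38, -0.31,  0.  ]), np.float64(1.0)), (array([ 0.42867545, -0.36172448, -0.12405734]), np.float64(0.08987551622997603))])
band [ 0.42920634 -0.36260642  0.038     ] [ 0.4314304 -0.3623488  0.038    ]
plate_base [(array([ 0.6234, -0.2166]), 0.81), (array([ 0.5937, -0.1115]), 0.44)]
plate_base [(array([ 0.6259, -0.2212]), 0.69)]
plate [(array([ 0.6269, -0.2254]), 0.91)]
plate [(array([ 0.6323, -0.219 ]), 0.57), (array([ 0.6389, -0.2121]), 0.43)]
plate_lip [(array([ 0.6189, -0.2219]), 0.69), (array([ 0.6398, -0.3344]), 0.23)]
plate_lip [(array([ 0.6341, -0.2207]), 0.68)]
lever_pivot [(array([ 0.6646, -0.1377]), 0.68)]
lever_pivot [(array([ 0.6675, -0.1294]), 0.55), (array([ 0.7735, -0.1294]), 0.16)]
lever_knob [(array([ 0.5834, -0.1107]), 0.78), (array([ 0.7653, -0.1518]), 0.17)]
lever_knob [(array([ 0.7834, -0.1149]), 0.73), (array([ 0.588, -0.102]), 0.56)]
paste_tin [(array([ 0.6495, -0.3332]), 0.77)]
paste_tin [(array([ 0.6535, -0.343 ]), 0.86)]
flux_bottle [(array([ 0.781, -0.152]), 0.81)]
flux_bottle [(array([ 0.7745, -0.1438]), 0.89)]
bronze_collar [(array([0.7538, 0.0857]), 0.79), (array([ 0.7364, -0.2448]), 0.63)]
bronze_collar [(array([ 0.7315, -0.2475]), 0.82), (array([0.7629, 0.1088]), 0.69)]
[array([ 0.59158677, -0.11823822,  0.088     ]), array([ 0.59243697, -0.11197588,  0.086     ])]
```

```bash
cat > go.py <<'E'
from h import *
def rel(wps,g=None):
    """wps: (x,y,z,yaw deg) of GRASP point, tool down; prints tool-axis shift & rotvec from the present pose"""
    o=ctrl.get_obs(); R0=Ro.from_euler('xyz',o['orientation'],degrees=True); p0=np.array(o['tool_pos'])
    for x,y,z,yaw in wps:
        R1=Ro.from_euler('xyz',[180,0,yaw],degrees=True)
        print(np.round(R0.inv().apply(np.array([x,y,z+.159])-p0),4),np.round((R0.inv()*R1).as_rotvec(),4), 'dist',round(float(np.linalg.norm(np.array([x,y,z+.159])-p0)),3))
def where():
    o=ctrl.get_obs(); R0=Ro.from_euler('xyz',o['orientation'],degrees=True)
    print('clock',o['clock'],'grasp',(np.array(o['tool_pos'])+R0.apply([0,0,.159])).round(4),'rpy',np.round(o['orientation'],2),'F',np.round(o['force'],2),'M',np.round(o['moment'],2),'open',round(o['opening'],4),'q',np.round(o['joint_pos'],1))
E
python3 - <<'E'
from go import *
where()
rel([(.20,.45,.28,-23.8),(.33,.34,.28,-23.8),(.44,.2,.28,-20),(.48,.0,.28,-14),(.55,-.08,.26,-11),(.592,-.117,.20,-10.9)])
E
```

```text
clock 2.4 grasp [0.2726 0.6175 0.2457] rpy [180.     0.   -23.82] F [-0.39 -0.35 -0.79] M [-0.02 -0.01 -0.05] open 0.0878 q [ 82.7  20.5   0.7  -0.  -70.1 -16.5]
[ 0.0012  0.1825 -0.0343] [ 0.      0.     -0.0004] dist 0.186
[ 0.1645  0.2307 -0.0343] [ 0.      0.     -0.0004] dist 0.285
[ 0.3217  0.3143 -0.0343] [ 0.      0.     -0.0667] dist 0.451
[ 0.4391  0.4811 -0.0343] [ 0.      0.     -0.1714] dist 0.652
[ 0.5354  0.526  -0.0143] [ 0.      0.     -0.2238] dist 0.751
[0.5888 0.5429 0.0457] [ 0.      0.     -0.2255] dist 0.802
```

Emit:
{"fn": "carry_out", "kwargs": {
  "moves": "0.0876 0 0.045 -0.01 0 0 0; 0.0876 0 0.09 -0.02 0 0 0; 0.0876 0 0.135 -0.03 0 0 0; 0.0876 0.01 0.18 -0.034 0 0 0; 0.0876 0.05 0.2 -0.034 0 0 0; 0.0876 0.09 0.215 -0.034 0 0 0; 0.0876 0.13 0.23 -0.034 0 0 -0.01; 0.0876 0.17 0.245 -0.034 0 0 -0.02; 0.0876 0.21 0.26 -0.034 0 0 -0.03; 0.0876 0.25 0.28 -0.034 0 0 -0.04; 0.0876 0.285 0.3 -0.034 0 0 -0.05; 0.0876 0.32 0.32 -0.034 0 0 -0.067; 0.0876 0.35 0.355 -0.034 0 0 -0.09; 0.0876 0.375 0.39 -0.034 0 0 -0.11; 0.0876 0.4 0.425 -0.034 0 0 -0.14; 0.0876 0.425 0.46 -0.034 0 0 -0.16; 0.0876 0.45 0.485 -0.03 0 0 -0.18; 0.0876 0.485 0.505 -0.025 0 0 -0.2; 0.0876 0.52 0.52 -0.02 0 0 -0.22; 0.0876 0.535 0.526 -0.014 0 0 -0.224"
}}

```text
clock: 4.4
tool_pos: [0.551, -0.0821, 0.4184]
orientation: [180.0, -0.0, -11.1]
force: [-0.2, 1.4, 0.6]
opening: 0.0875
```

Run:
```python
from go import *
where(); rel([(.592,-.118,.18,-10.9),(.592,-.118,.086,-10.9)])
for n in('top','side'): save(ctrl.snapshot(n)['image'],n+'1.png')
```

```text
clock 4.4 grasp [ 0.5511 -0.0822  0.2594] rpy [ 1.7998e+02 -2.0000e-02 -1.1060e+01] F [-0.21  1.42  0.62] M [0.06 0.02 0.02] open 0.0875 q [ 11.7   9.  -13.2   0.  -67.8  67.3]
[0.047  0.0273 0.0794] [ 0.0004 -0.0004 -0.0028] dist 0.096
[0.047  0.0273 0.1734] [ 0.0004 -0.0004 -0.0028] dist 0.182
```

View pics/side1.png

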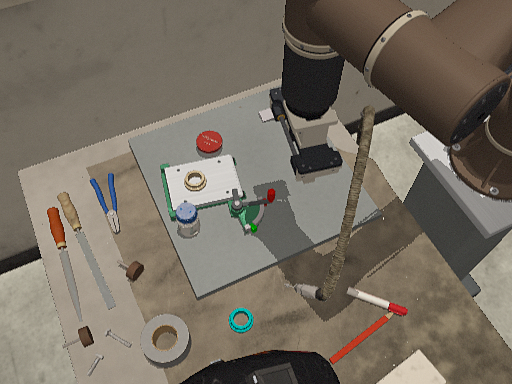

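Emit:
{"fn": "carry_out", "kwargs": {
  "moves": "0.0876 0.024 0.014 0.03 0 0 0; 0.0876 0.047 0.027 0.06 0 0 0; 0.0876 0.047 0.027 0.08 0 0 0; 0.0876 0.047 0.027 0.1 0 0 0; 0.0876 0.047 0.027 0.115 0 0 0; 0.0876 0.047 0.027 0.115 0 0 0"
}}

```text
clock: 5.1
tool_pos: [0.5896, -0.1147, 0.3019]
orientation: [180.0, 0.2, -11.0]
force: [-1.0, 0.2, -0.2]
opening: 0.0873
```

Run:
```python
from go import *
where(); rel([(.592,-.118,.086,-10.9)])
for n in('top','side'):
    s=ctrl.snapshot(n); im=s['image']
    c=proj(s,(.592,-.118,.1)); r0,c0=int(c[1])-55,int(c[0])-70
    save(cv2.resize(im[max(r0,0):r0+110,c0:c0+140],None,fx=5,fy=5),n+'2.png')
```

```text
clock 5.1 grasp [ 0.589  -0.1147  0.1429] rpy [179.96   0.21 -10.99] F [-0.96  0.16 -0.22] M [-0.06  0.02  0.01] open 0.0873 q [  7.6  18.5 -16.7  -0.  -55.   71.4]
[0.0032 0.0028 0.0569] [ 0.0007  0.0037 -0.0015] dist 0.057
```

View pics/side2.png

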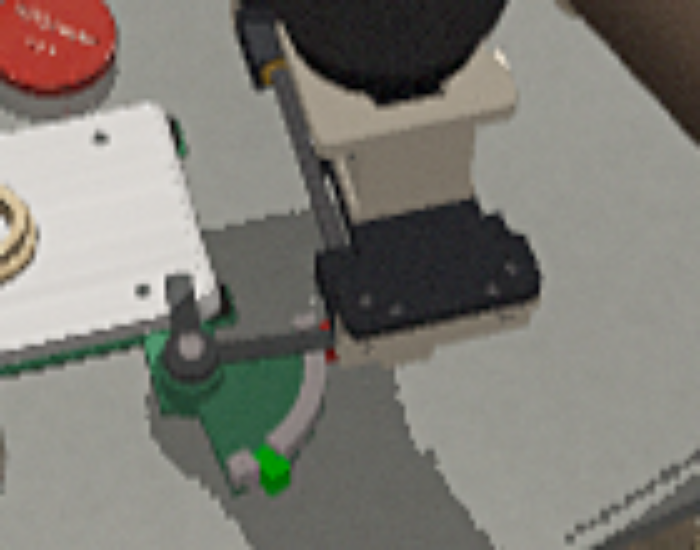

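View pics/top2.png

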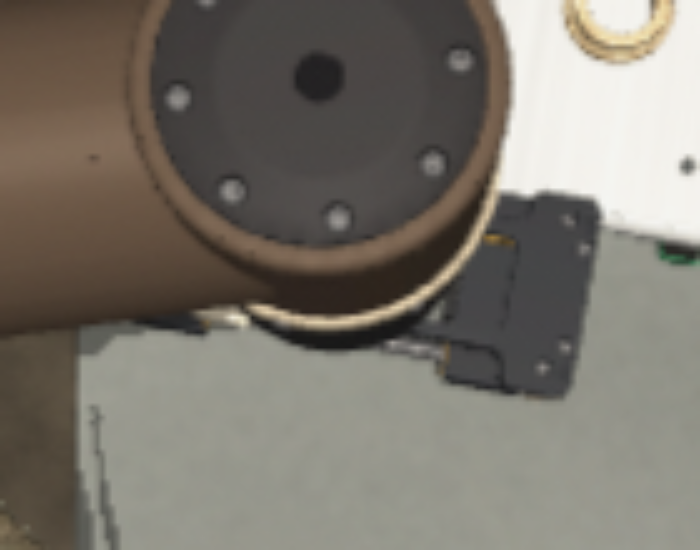

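Emit:
{"fn": "carry_out", "kwargs": {
  "moves": "0.0876 0.002 0.002 0.02 0 0 0; 0.0876 0.002 0.002 0.04 0 0 0; 0.0876 0.002 0.002 0.057 0 0 0; 0.0876 0.002 0.002 0.057 0 0 0; 0.0876 0.002 0.002 0.057 0 0 0; 0.04 0.002 0.002 0.057 0 0 0; 0.04 0.002 0.002 0.057 0 0 0; 0.04 0.002 0.002 0.057 0 0 0; 0.028 0.002 0.002 0.057 0 0 0; 0.028 0.002 0.002 0.057 0 0 0"
}}

```text
clock: 6.2
tool_pos: [0.5922, -0.1176, 0.2469]
orientation: [-180.0, -0.0, -11.0]
force: [0.7, -0.1, 0.3]
opening: 0.0531
```

Run:
```python
from go import *
where()
for n in('side',):
    s=ctrl.snapshot(n); im=s['image']
    c=proj(s,(.592,-.118,.1)); r0,c0=int(c[1])-55,int(c[0])-70
    save(cv2.resize(im[max(r0,0):r0+110,c0:c0+140],None,fx=5,fy=5),n+'3.png')
```

```text
clock 6.2 grasp [ 0.5922 -0.1176  0.0879] rpy [-1.800e+02 -1.000e-02 -1.099e+01] F [ 0.74 -0.1   0.32] M [-0.02 -0.04  0.04] open 0.0531 q [  7.3  22.2 -19.7   0.  -48.2  71.7]
```

View pics/side3.png

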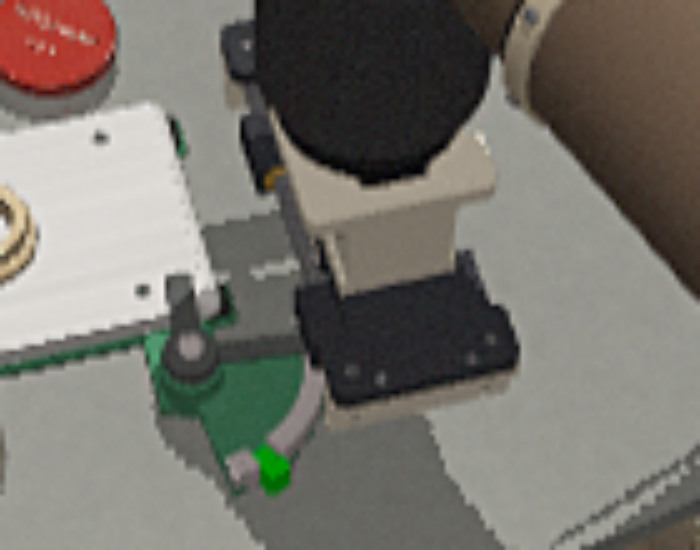

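Emit:
{"fn": "carry_out", "kwargs": {
  "moves": "0.01 0 0 0 0 0 0; 0.01 0 0 0 0 0 0; 0.01 0 0 0 0 0 0; 0.01 0 0 0 0 0 0; 0.01 0 0 0 0 0 0; 0.01 0 0 0 0 0 0; 0.01 0 0 0 0 0 0; 0.01 0 0 0 0 0 0"
}}

```text
clock: 7.05
tool_pos: [0.5921, -0.1176, 0.2466]
orientation: [180.0, 0.0, -11.0]
force: [-1.2, 1.3, 0.0]
opening: 0.0172
```

Run:
```python
from go import *
where()
```

```text
clock 7.05 grasp [ 0.592  -0.1176  0.0876] rpy [ 1.800e+02  2.000e-02 -1.099e+01] F [-1.22  1.32  0.05] M [0.45 0.29 0.03] open 0.0172 q [  7.3  22.2 -19.7  -0.  -48.2  71.7]
```

Run:
```python
from go import *
w=[]
P=np.array([.667,-.137])
for k in range(1,14):
    a=np.radians(165.6-65*k/13)
    w.append((*(P+.078*np.array([np.cos(a),np.sin(a)])),.0876,-11-5*k))
rel(w)
```

```text
[ 0.0001 -0.0066 -0.    ] [0.     0.0003 0.0874] dist 0.007
[ 0.0014 -0.0133 -0.    ] [0.     0.0003 0.1747] dist 0.013
[ 0.0032 -0.0199 -0.    ] [0.     0.0003 0.262 ] dist 0.02
[ 0.0057 -0.0262 -0.    ] [1.000e-04 3.000e-04 3.492e-01] dist 0.027
[ 0.0086 -0.0323 -0.    ] [1.000e-04 3.000e-04 4.365e-01] dist 0.033
[ 0.0121 -0.0382 -0.    ] [1.000e-04 3.000e-04 5.238e-01] dist 0.04
[ 0.0161 -0.0437 -0.    ] [1.00e-04 3.00e-04 6.11e-01] dist 0.047
[ 0.0206 -0.0488 -0.    ] [1.000e-04 3.000e-04 6.983e-01] dist 0.053
[ 0.0255 -0.0536 -0.    ] [1.000e-04 3.000e-04 7.856e-01] dist 0.059
[ 0.0307 -0.0579 -0.    ] [1.000e-04 3.000e-04 8.728e-01] dist 0.066
[ 0.0364 -0.0617 -0.    ] [1.000e-04 3.000e-04 9.601e-01] dist 0.072
[ 0.0423 -0.065  -0.    ] [2.0000e-04 3.0000e-04 1.0474e+00] dist 0.078
[ 0.0485 -0.0678 -0.    ] [2.0000e-04 3.0000e-04 1.1346e+00] dist 0.083
```

Emit:
{"fn": "carry_out", "kwargs": {
  "moves": "0.01 0 -0.0035 0 0 0 0.044; 0.01 0.0002 -0.0066 0 0 0 0.087; 0.01 0.0007 -0.01 0 0 0 0.131; 0.01 0.0014 -0.0133 0 0 0 0.175; 0.01 0.0023 -0.0166 0 0 0 0.218; 0.01 0.0032 -0.0199 0 0 0 0.262; 0.01 0.0044 -0.023 0 0 0 0.305; 0.01 0.0057 -0.0262 0 0 0 0.349; 0.01 0.0086 -0.0323 0 0 0 0.436; 0.01 0.0086 -0.0323 0 0 0 0.436"
}}

```text
clock: 8.05
tool_pos: [0.6078, -0.0875, 0.2467]
orientation: [-180.0, -0.1, -36.1]
force: [3.7, -4.6, -3.9]
opening: 0.0166
```

Run:
```python
from go import *
where()
w=[]
P=np.array([.667,-.137])
for k in range(6,15):
    a=np.radians(165.6-65*k/13)
    w.append((*(P+.078*np.array([np.cos(a),np.sin(a)])),.0876,-11-5*k))
rel(w)
s=ctrl.snapshot('side'); im=s['image']
c=proj(s,(.64,-.1,.08)); r0,c0=int(c[1])-55,int(c[0])-70
save(cv2.resize(im[max(r0,0):r0+110,c0:c0+140],None,fx=5,fy=5),'side4.png')
```

```text
clock 8.05 grasp [ 0.608  -0.0876  0.0877] rpy [-1.7997e+02 -9.0000e-02 -3.6070e+01] F [ 3.73 -4.59 -3.91] M [-1.21 -1.5  -0.  ] open 0.0166 q [ 10.   23.  -18.4   0.1 -48.6  43.9]
[-0.0002 -0.0062  0.0001] [-0.0007 -0.0016  0.0861] dist 0.006
[ 0.0011 -0.0129  0.0001] [-0.0007 -0.0016  0.1734] dist 0.013
[ 0.003  -0.0194  0.0001] [-0.0008 -0.0015  0.2607] dist 0.02
[ 0.0054 -0.0258  0.0001] [-0.0009 -0.0015  0.3479] dist 0.026
[ 0.0084 -0.0319  0.0001] [-0.0009 -0.0015  0.4352] dist 0.033
[ 0.0118 -0.0377  0.0001] [-0.001  -0.0014  0.5225] dist 0.04
[ 0.0158 -0.0432  0.0001] [-0.0011 -0.0014  0.6097] dist 0.046
[ 0.0203 -0.0484  0.0001] [-0.0011 -0.0014  0.697 ] dist 0.052
[ 0.0252 -0.0531  0.0001] [-0.0012 -0.0013  0.7843] dist 0.059
```

View pics/side4.png

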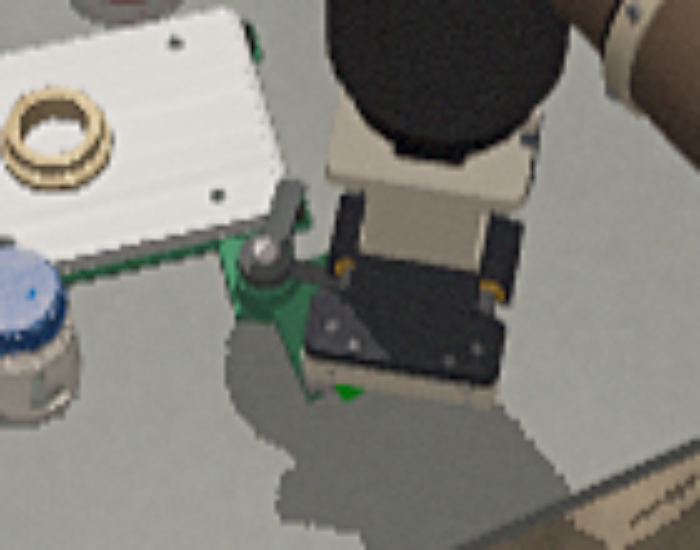

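Emit:
{"fn": "carry_out", "kwargs": {
  "moves": "0.01 -0.0002 -0.0062 0 0 0 0.086; 0.01 0.0004 -0.0096 0 0 0 0.13; 0.01 0.0011 -0.0129 0 0 0 0.173; 0.01 0.003 -0.0194 0 0 0 0.26; 0.01 0.0054 -0.0258 0 0 0 0.348; 0.01 0.0084 -0.0319 0 0 0 0.435; 0.01 0.0118 -0.0377 0 0 0 0.522; 0.01 0.0158 -0.0432 0 0 0 0.61; 0.01 0.0203 -0.0484 0 0 0 0.697; 0.01 0.0203 -0.0484 0 0 0 0.697"
}}

```text
clock: 9.1
tool_pos: [0.6525, -0.0618, 0.2466]
orientation: [180.0, -0.1, -76.0]
force: [4.6, -9.8, -3.2]
opening: 0.0172
```

Run:
```python
from go import *
where()
for n in('side','top'):
    s=ctrl.snapshot(n); im=s['image']
    c=proj(s,(.65,-.1,.08)); r0,c0=int(c[1])-55,int(c[0])-70
    save(cv2.resize(im[max(r0,0):r0+110,c0:c0+140],None,fx=5,fy=5),n+'5.png')
```

```text
clock 9.1 grasp [ 0.6526 -0.0622  0.0876] rpy [ 1.800e+02 -1.200e-01 -7.596e+01] F [ 4.6  -9.82 -3.25] M [-3.3  -1.42  0.14] open 0.0172 q [ 11.6  26.3 -12.8   0.2 -50.9   2.3]
```

View pics/side5.png

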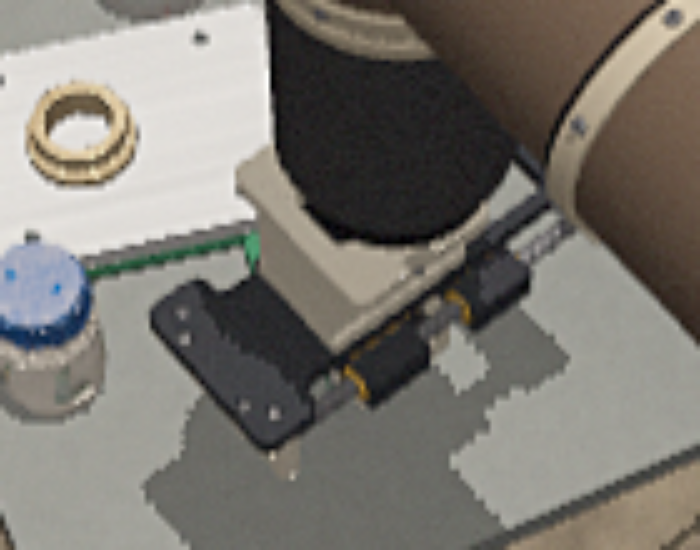

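View pics/top5.png

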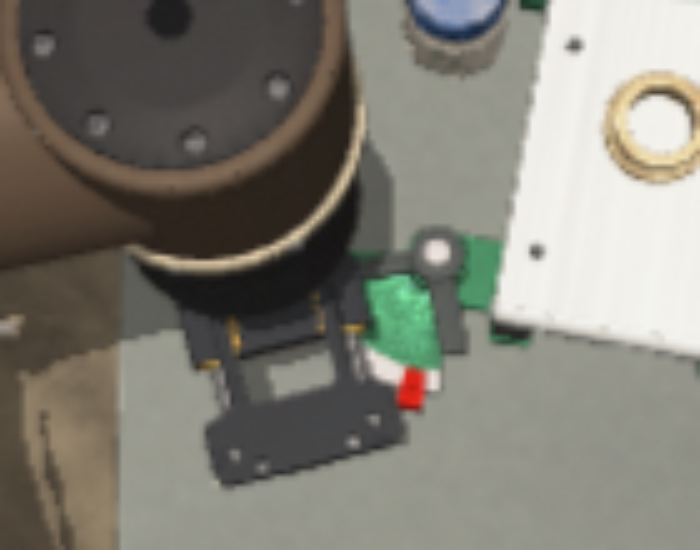

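Emit:
{"fn": "carry_out", "kwargs": {
  "moves": "0.045 0 0 0 0 0 0; 0.045 0 0 0 0 0 0; 0.045 0 0 0 0 0 0; 0.045 0 0 0 0 0 0; 0.045 0 0 -0.005 0 0 0; 0.045 0 0 -0.02 0 0 0; 0.045 0 0 -0.05 0 0 0; 0.045 0 0 -0.09 0 0 0; 0.045 0 0 -0.13 0 0 0; 0.0876 0.04 0 -0.16 0 0 -0.1; 0.0876 0.08 0 -0.17 0 0 -0.2; 0.0876 0.12 0 -0.17 0 0 -0.35; 0.0876 0.16 0.02 -0.17 0 0 -0.5; 0.0876 0.2 0.05 -0.17 0 0 -0.65; 0.0876 0.23 0.08 -0.17 0 0 -0.8; 0.0876 0.23 0.11 -0.17 0 0 -0.95; 0.0876 0.23 0.11 -0.17 0 0 -1.09; 0.0876 0.23 0.11 -0.17 0 0 -1.13"
}}

```text
clock: 11.0
tool_pos: [0.5997, -0.311, 0.4188]
orientation: [180.0, -0.1, -10.9]
force: [1.1, 0.9, -0.1]
opening: 0.0875
```

Run:
```python
from go import *
from fit import wedge
where()
S=[ctrl.snapshot(n) for n in('top','side')]
for s,n in zip(S,('top','side')):
    im=s['image']
    c=proj(s,(.65,-.13,.05)); r0,c0=int(c[1])-55,int(c[0])-70
    save(cv2.resize(im[max(r0,0):r0+110,c0:c0+140],None,fx=5,fy=5),n+'6.png'); save(im,n+'6f.png')
print(wedge(S,[.427,-.362,-.1]))
```

```text
clock 11.0 grasp [ 0.6    -0.3111  0.2598] rpy [ 1.7999e+02 -1.1000e-01 -1.0940e+01] F [ 1.07  0.87 -0.14] M [ 0.   -0.05  0.03] open 0.0875 q [-10.9  20.1   1.9   0.  -71.7  90. ]
((array([ 0.42816261, -0.36267876, -0.13387989]), np.float64(0.20434215983623794)), [(array([ 0.42795764, -0.36288061, -0.13259208]), np.float64(0.09614807598636144)), (array([ 0.42799693, -0.36142781, -0.13660564]), np.float64(0.10173466678467102))])
```

View pics/side6.png

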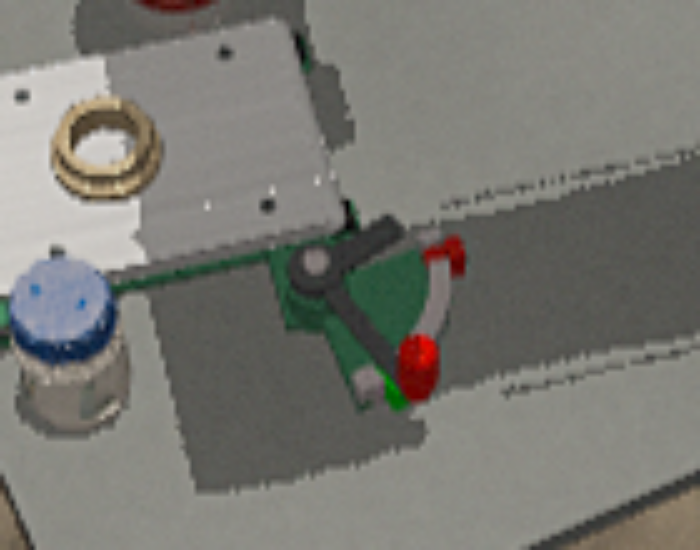

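View pics/top6f.png

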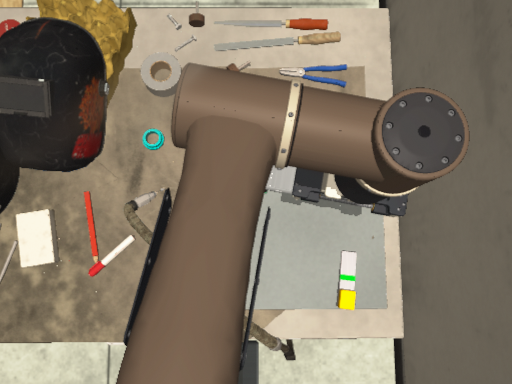

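View pics/top6.png

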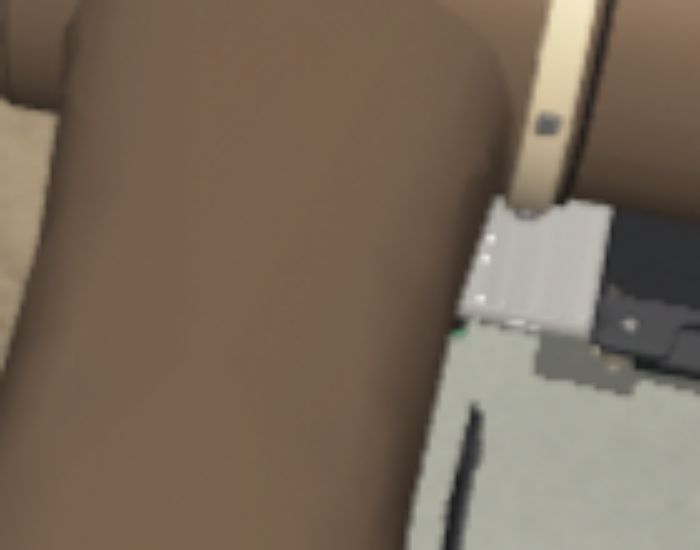

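Run:
```python
from go import *
s=ctrl.snapshot('side'); hsv=cv2.cvtColor(s['image'],cv2.COLOR_RGB2HSV)
Rm=cv2.inRange(hsv,(0,200,80),(6,255,255))|cv2.inRange(hsv,(174,200,80),(180,255,255))
k,lab,st,ce=cv2.connectedComponentsWithStats(Rm)
for i in range(1,k):
    if st[i,4]>12 and 240<ce[i][0]<300: print(st[i],ce[i], ray(s,ce[i][::-1],.086))
for P in((.667,-.137),(.6675,-.140),(.6675,-.134)):
  for a in(1.0,1.1,1.2,1.3):
    t=np.radians(169.1)-a; X=np.array([P[0]+.078*np.cos(t),P[1]+.078*np.sin(t),.0835]); print(P,a,proj(s,X).round(1))
im=s['image'][175:245,215:300]; save(cv2.resize(im,None,fx=8,fy=8,interpolation=cv2.INTER_CUBIC),'side7.png')
G=cv2.inRange(hsv,(50,200,150),(75,255,255));k,lab,st,ce=cv2.connectedComponentsWithStats(G);print(st,ce)
rel([(.600,-.311,.26,-10.9),(.385,-.3565,.16,-7.7),(.385,-.3565,.05,-7.7)])
```

```text
[259 199   8   7  26] [263.69230769 201.5       ] [ 0.61467857 -0.10304896  0.086     ]
[254 218   8  13  83] [257.09638554 223.95180723] [ 0.65259991 -0.05878474  0.086     ]
(0.667, -0.137) 1.0 [261.9 219.8]
(0.667, -0.137) 1.1 [259.4 222. ]
(0.667, -0.137) 1.2 [256.6 224. ]
(0.667, -0.137) 1.3 [253.6 225.8]
(0.6675, -0.14) 1.0 [261.1 218.8]
(0.6675, -0.14) 1.1 [258.6 221. ]
(0.6675, -0.14) 1.2 [255.8 223. ]
(0.6675, -0.14) 1.3 [252.8 224.7]
(0.6675, -0.134) 1.0 [262.3 221. ]
(0.6675, -0.134) 1.1 [259.8 223.2]
(0.6675, -0.134) 1.2 [257.  225.2]
(0.6675, -0.134) 1.3 [254. 227.]
[[     0      0    512    384 196568]
 [   279    103      7     11     40]] [[255.49465325 191.51692544]
 [281.775      108.325     ]]
[-0.0008  0.0012 -0.0016] [ 0.     -0.0007 -0.0056] dist 0.002
[-0.2029  0.0877  0.0982] [ 0.     -0.0007 -0.0615] dist 0.242
[-0.203   0.0877  0.2082] [ 0.     -0.0007 -0.0615] dist 0.304
```

View pics/side7.png

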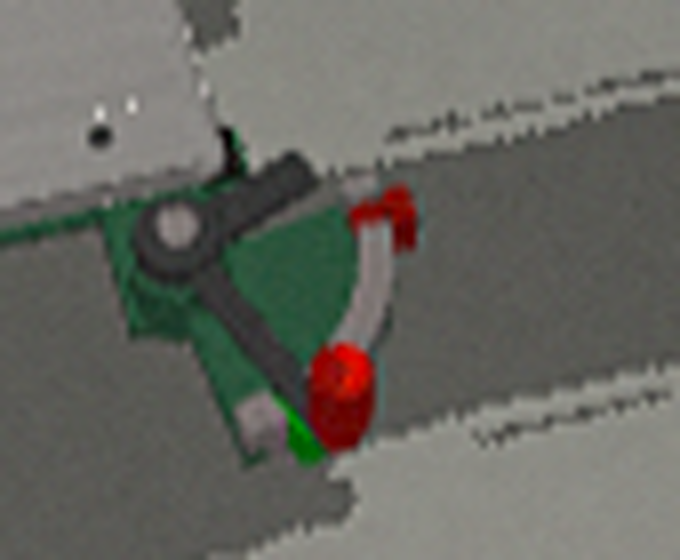

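Run:
```python
from go import *
s=ctrl.snapshot('side')
t=ctrl.snapshot('top')
P=np.array([.667,-.137])
for z in(.046,.051,.056):
    for nm,sh,rc in(('g side',s,(225.9,252.9)),('g top',t,(180.2,221.6)),('red side',s,(201.5,263.7))):
        X=ray(sh,rc,z)[:2]; d=X-P; print(z,nm,X.round(4),np.linalg.norm(d).round(4),'lever ang',np.round(np.radians(169.1)-np.arctan2(d[1],d[0]),3))
# pixel of pivot cap: crop px (178,228)/8+(215,175)
for z in (.06,.07,.08): print(z,ray(s,(175+228/8,215+178/8),z))
```

```text
0.046 g side [ 0.6537 -0.0772] 0.0613 lever ang 1.162
0.046 g top [ 0.6532 -0.0765] 0.062 lever ang 1.156
0.046 red side [ 0.6035 -0.1236] 0.0649 lever ang 0.017
0.051 g side [ 0.6548 -0.0748] 0.0633 lever ang 1.187
0.051 g top [ 0.6524 -0.0768] 0.062 lever ang 1.142
0.051 red side [ 0.6049 -0.1211] 0.0641 lever ang 0.061
0.056 g side [ 0.656  -0.0725] 0.0654 lever ang 1.211
0.056 g top [ 0.6515 -0.077 ] 0.062 lever ang 1.128
0.056 red side [ 0.6063 -0.1185] 0.0635 lever ang 0.106
0.06 [ 0.66407245 -0.13781277  0.06      ]
0.07 [ 0.66628857 -0.13244264  0.07      ]
0.08 [ 0.66850469 -0.12707252  0.08      ]
```

Emit:
{"fn": "carry_out", "kwargs": {
  "moves": "0.0876 -0.04 0.018 0.02 0 0 -0.012; 0.0876 -0.08 0.036 0.04 0 0 -0.024; 0.0876 -0.12 0.054 0.06 0 0 -0.036; 0.0876 -0.16 0.07 0.08 0 0 -0.05; 0.0876 -0.19 0.083 0.095 0 0 -0.06; 0.0876 -0.203 0.0877 0.1 0 0 -0.0615; 0.0876 -0.203 0.0877 0.11 0 0 -0.0615; 0.0876 -0.203 0.0877 0.11 0 0 -0.0615"
}}

```text
clock: 12.15
tool_pos: [0.3852, -0.3569, 0.306]
orientation: [-180.0, 0.0, -7.7]
force: [0.4, -0.2, -0.2]
opening: 0.0876
```

Run:
```python
from go import *
where(); rel([(.3845,-.3568,.047,-7.7)])
s=ctrl.snapshot('side'); im=s['image'][50:190,200:380]; save(cv2.resize(im,None,fx=4,fy=4,interpolation=cv2.INTER_CUBIC),'side8.png')
```

```text
clock 12.15 grasp [ 0.3851 -0.3568  0.147 ] rpy [-1.7999e+02  3.0000e-02 -7.6700e+00] F [ 0.44 -0.22 -0.16] M [-0.03 -0.   -0.02] open 0.0876 q [-21.4  11.6 -25.9  -0.  -52.6 103.7]
[-0.0007  0.      0.1   ] [-0.0002  0.0006  0.0005] dist 0.1
```

View pics/side8.png

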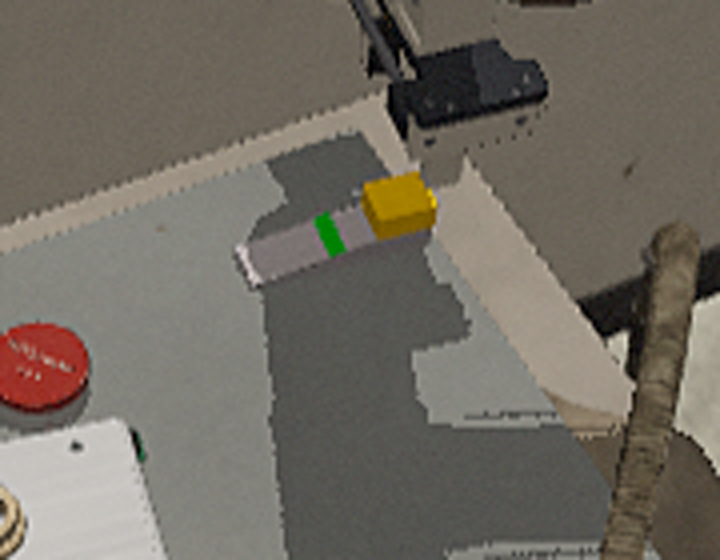

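Emit:
{"fn": "carry_out", "kwargs": {
  "moves": "0.0876 0 0 0.03 0 0 0; 0.0876 0 0 0.06 0 0 0; 0.0876 0 0 0.08 0 0 0; 0.0876 0 0 0.095 0 0 0; 0.0876 0 0 0.1 0 0 0; 0.0876 0 0 0.1 0 0 0; 0.0876 0 0 0.1 0 0 0"
}}

```text
clock: 12.9
tool_pos: [0.3858, -0.357, 0.2074]
orientation: [180.0, -0.1, -7.6]
force: [0.3, -0.2, -0.0]
opening: 0.0879
```

Run:
```python
from go import *
where()
s=ctrl.snapshot('side'); im=s['image'][50:190,200:380]; save(cv2.resize(im,None,fx=4,fy=4,interpolation=cv2.INTER_CUBIC),'side9.png')
```

```text
clock 12.9 grasp [ 0.3859 -0.3571  0.0484] rpy [ 1.7997e+02 -6.0000e-02 -7.6000e+00] F [ 0.31 -0.21 -0.02] M [ 0.04 -0.01  0.02] open 0.0879 q [-21.4  19.1 -31.8   0.  -39.  103.8]
```

View pics/side9.png

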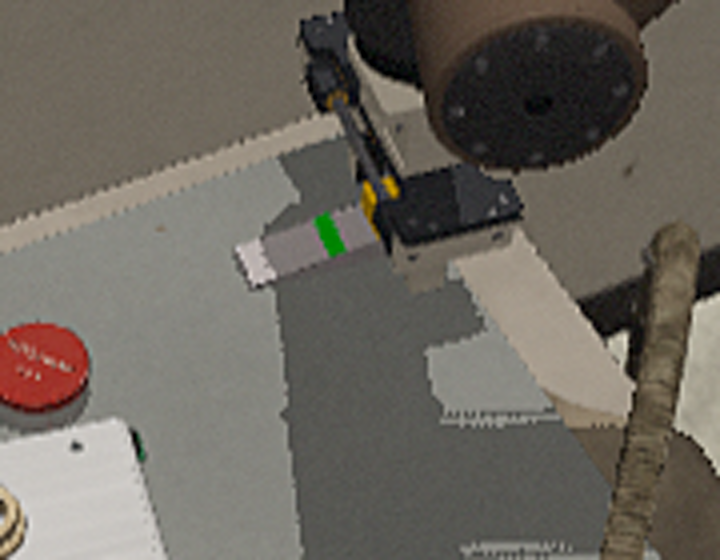

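Jaws straddle the yellow block and no force shows. Closing.

Emit:
{"fn": "carry_out", "kwargs": {
  "moves": "0.02 0 0 0 0 0 0; 0.02 0 0 0 0 0 0; 0.02 0 0 0 0 0 0; 0.02 0 0 0 0 0 0; 0.02 0 0 0 0 0 0; 0.02 0 0 0 0 0 0; 0.02 0 0 0 0 0 0; 0.02 0 0 0 0 0 0; 0.02 0 0 0 0 0 0; 0.02 0 0 0 0 0 0; 0.02 0 0 0 0 0 0; 0.02 0 0 0 0 0 0"
}}

```text
clock: 14.15
tool_pos: [0.3848, -0.357, 0.2066]
orientation: [180.0, 0.0, -7.6]
force: [-0.9, -2.6, -0.5]
opening: 0.0337
```

Run:
```python
from go import *
from fit import wedge
where()
S=[ctrl.snapshot(n) for n in('top','side')]
for s,n in zip(S,('top','side')):
    m=ctrl.trace(s,'wedge'); print(n,len(m),[ (q['extent'],round(q['confidence'],2)) for q in m])
save(S[0]['image'],'top10.png')
s=S[1]
hsv=cv2.cvtColor(s['image'],cv2.COLOR_RGB2HSV)
for s in S:
    hsv=cv2.cvtColor(s['image'],cv2.COLOR_RGB2HSV)
    G=cv2.inRange(hsv,(50,200,120),(75,255,255));k,lab,st,ce=cv2.connectedComponentsWithStats(G)
    for i in range(1,k):
        if st[i,4]>12: print(st[i],ce[i],ray(s,ce[i][::-1],.038))
```

```text
clock 14.15 grasp [ 0.3848 -0.357   0.0476] rpy [180.     0.    -7.64] F [-0.94 -2.56 -0.48] M [-0.56  0.15 -0.06] open 0.0337 q [-21.4  19.1 -31.9   0.  -38.9 103.8]
top 2 [([341.1, 250.1, 357.9, 270.8], 0.46), ([209.0, 169.8, 254.5, 193.9], 0.31)]
side 1 [([259.5, 102.8, 296.1, 120.7], 0.86)]
[279 104   7  10  36] [281.77777778 108.36111111] [ 0.43158079 -0.36218691  0.038     ]
```

View pics/top10.png

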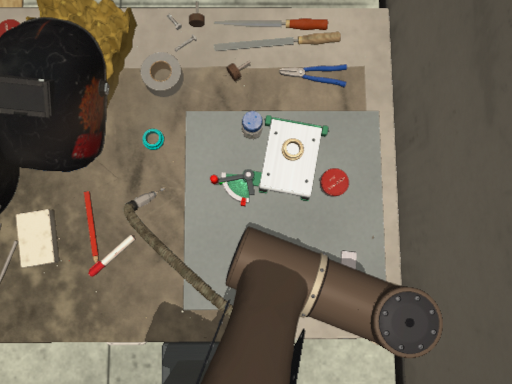

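Run:
```python
from go import *
rel([(.4879,-.1942,.0476,-10.9),(.5874,-.2133,.0476,-10.9)])
```

```text
[ 8.06e-02 -1.75e-01  1.00e-04] [0.0001 0.     0.0569] dist 0.193
[ 1.817e-01 -1.693e-01  1.000e-04] [0.0001 0.     0.0569] dist 0.248
```

Emit:
{"fn": "carry_out", "kwargs": {
  "moves": "0.02 0.005 -0.01 0 0 0 0.003; 0.02 0.013 -0.028 0 0 0 0.009; 0.02 0.021 -0.045 0 0 0 0.015; 0.02 0.029 -0.062 0 0 0 0.02; 0.02 0.037 -0.08 0 0 0 0.026; 0.02 0.045 -0.097 0 0 0 0.032; 0.02 0.053 -0.115 0 0 0 0.037; 0.02 0.061 -0.132 0 0 0 0.043; 0.02 0.069 -0.15 0 0 0 0.049; 0.02 0.076 -0.166 0 0 0 0.054; 0.02 0.0806 -0.175 0 0 0 0.057; 0.02 0.0806 -0.175 0 0 0 0.057; 0.02 0.0806 -0.175 0 0 0 0.057"
}}

```text
clock: 15.65
tool_pos: [0.4883, -0.1939, 0.2067]
orientation: [-180.0, -0.1, -10.9]
force: [1.1, 1.6, -1.6]
opening: 0.0337
```

Run:
```python
from go import *
where(); rel([(.4879,-.1942,.0476,-10.9),(.5874,-.2133,.0476,-10.9)])
S=[ctrl.snapshot(n) for n in('top','side')]
for s,n in zip(S,('top','side')):
    im=s['image']; c=proj(s,(.60,-.2,.05)); r0,c0=int(c[1])-60,int(c[0])-75
    save(cv2.resize(im[r0:r0+120,c0:c0+150],None,fx=5,fy=5,interpolation=cv2.INTER_CUBIC),n+'11.png')
    hsv=cv2.cvtColor(s['image'],cv2.COLOR_RGB2HSV)
    G=cv2.inRange(hsv,(50,200,120),(75,255,255));k,lab,st,ce=cv2.connectedComponentsWithStats(G)
    for i in range(1,k):
        if st[i,4]>8: print(n,st[i],ce[i],ray(s,ce[i][::-1],.038))
```

```text
clock 15.65 grasp [ 0.4885 -0.1938  0.0477] rpy [-1.7996e+02 -5.0000e-02 -1.0860e+01] F [ 1.13  1.62 -1.57] M [ 0.82 -0.37 -0.02] open 0.0337 q [ -0.3  19.2 -31.9  -0.  -38.9  79.4]
[-0.0003  0.0004  0.0001] [-0.0006 -0.001   0.0007] dist 0.001
[0.101  0.0004 0.0002] [-0.0006 -0.001   0.0007] dist 0.101
side [272 162   7  12  51] [274.7254902  167.50980392] [ 0.53425628 -0.20217131  0.038     ]
```

View pics/side11.png

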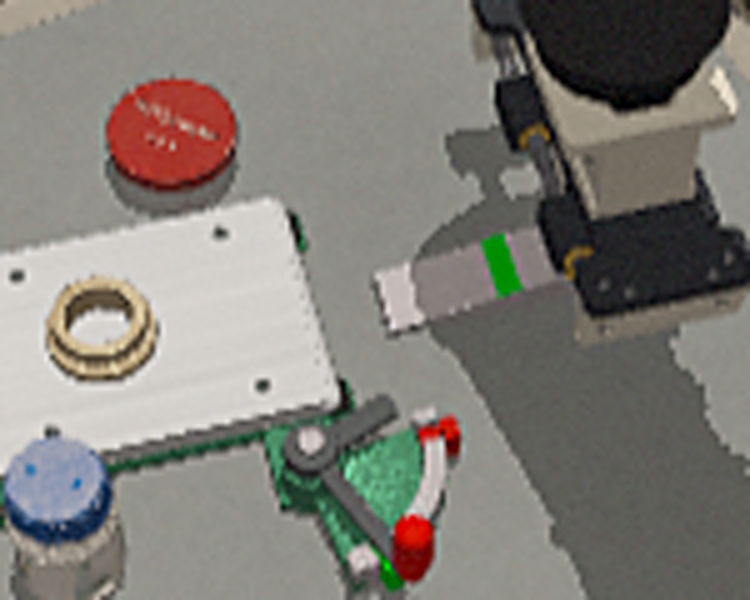

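View pics/top11.png

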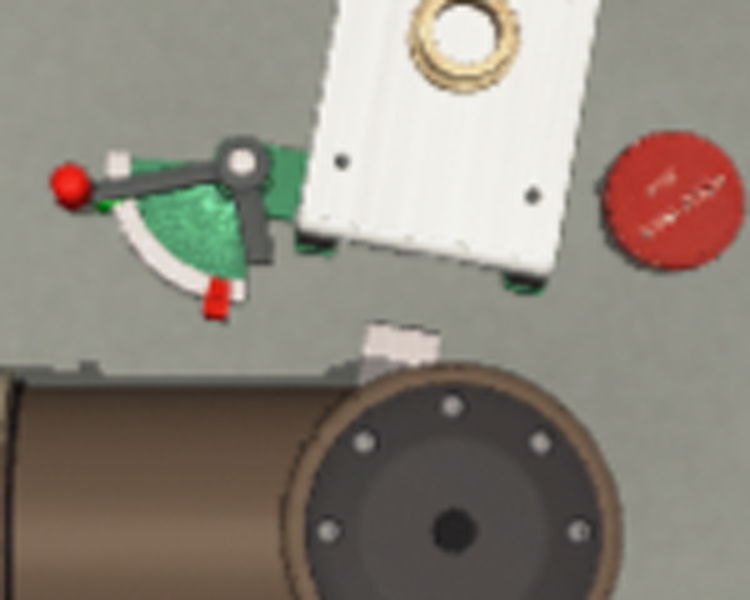

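Emit:
{"fn": "carry_out", "kwargs": {
  "moves": "0.02 0.006 0.001 0 0 0 0; 0.02 0.014 0.002 0 0 0 0; 0.02 0.022 0.003 0 0 0 0; 0.02 0.03 0.003 0 0 0 0; 0.02 0.038 0.003 0 0 0 0; 0.02 0.046 0.003 0 0 0 0; 0.02 0.054 0.003 0 0 0 0; 0.02 0.062 0.003 0 0 0 0; 0.02 0.066 0.003 0 0 0 0; 0.02 0.07 0.003 0 0 0 0; 0.02 0.07 0.003 0 0 0 0; 0.02 0.07 0.003 0 0 0 0"
}}

```text
clock: 16.95
tool_pos: [0.5538, -0.2113, 0.2066]
orientation: [180.0, 0.3, -11.0]
force: [-8.3, 1.3, 8.6]
opening: 0.0339
```

Run:
```python
from go import *
where(); rel([(.5874,-.2163,.0476,-10.9)])
S=[ctrl.snapshot(n) for n in('top','side')]
for s,n in zip(S,('top','side')):
    im=s['image']; c=proj(s,(.62,-.2,.05)); r0,c0=int(c[1])-40,int(c[0])-50
    save(cv2.resize(im[r0:r0+80,c0:c0+100],None,fx=7,fy=7,interpolation=cv2.INTER_CUBIC),n+'12.png')
    hsv=cv2.cvtColor(s['image'],cv2.COLOR_RGB2HSV)
    G=cv2.inRange(hsv,(50,200,120),(75,255,255));k,lab,st,ce=cv2.connectedComponentsWithStats(G)
    for i in range(1,k):
        if st[i,4]>8: print(n,st[i],ce[i],ray(s,ce[i][::-1],.038))
```

```text
clock 16.95 grasp [ 0.5529 -0.2113  0.0476] rpy [179.95   0.29 -10.98] F [-8.26  1.32  8.62] M [ 0.32  3.03 -0.01] open 0.0339 q [ -2.   24.3 -23.    0.  -43.   81. ]
[ 0.034  -0.0015 -0.0002] [ 0.0008  0.0051 -0.0015] dist 0.034
side [245 166   7  12  49] [247.7755102  171.73469388] [ 0.59885749 -0.21938775  0.038     ]
```

View pics/side12.png

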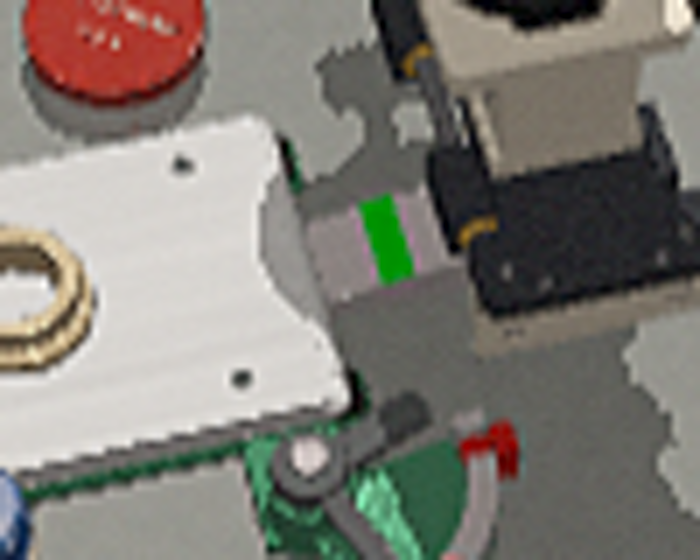

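Emit:
{"fn": "carry_out", "kwargs": {
  "moves": "0.02 0 0 0 0 0 0; 0.02 0 0 0 0 0 0; 0.02 0 0 0 0 0 0"
}}

```text
clock: 17.35
tool_pos: [0.5537, -0.2113, 0.2066]
orientation: [180.0, 0.3, -11.0]
force: [-8.4, 0.5, 9.3]
opening: 0.0339
```

Run:
```python
from go import *
where()
s=ctrl.snapshot('top')
im=s['image']; c=proj(s,(.62,-.2,.05)); r0,c0=int(c[1])-40,int(c[0])-50
save(cv2.resize(im[r0:r0+80,c0:c0+100],None,fx=7,fy=7,interpolation=cv2.INTER_CUBIC),'top13.png')
```

```text
clock 17.35 grasp [ 0.5529 -0.2113  0.0476] rpy [179.95   0.3  -10.98] F [-8.41  0.52  9.34] M [0.31 2.97 0.01] open 0.0339 q [ -2.   24.3 -23.    0.  -43.   81. ]
```

View pics/top13.png

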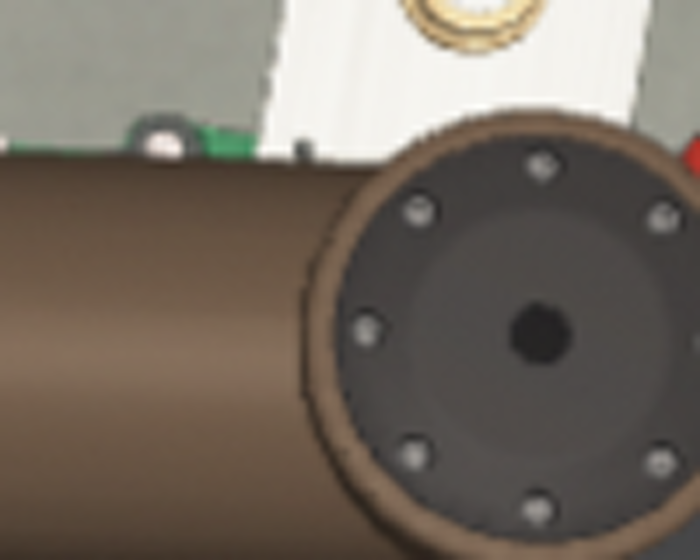

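Run:
```python
from go import *
s=ctrl.snapshot('side'); save(s['image'],'side14f.png')
B=np.array([.6205,-.2197]); d=np.array([.982,-.189]); n=np.array([.189,.982])
def W(x,y,z): return (*(B+x*d+y*n),.022+z)
im=cv2.cvtColor(s['image'],cv2.COLOR_RGB2BGR); r0,c0=140,200
out=cv2.resize(im[r0:r0+80,c0:c0+100],None,fx=7,fy=7,interpolation=cv2.INTER_CUBIC)
def L(a,b,col):
    p=[tuple(int(v) for v in ((proj(s,W(*q))-[c0,r0]+.5)*7)) for q in(a,b)]; cv2.line(out,p[0],p[1],col,1)
for y in(-60,60): L((.014,y/1e3,.026),(.172,y/1e3,.026),(255,0,0))
L((.014,-.06,.026),(.014,.06,.026),(255,0,0)); L((.007,-.06,.019),(.007,.06,.019),(255,0,255)); L((.014,-.06,.012),(.014,.06,.012),(0,255,255))
g=np.array([.5529,-.2113]); 
def Wd(x,y,z): 
    q=np.radians(-10.98); v=g+ (x+.0437)*np.array([np.cos(q),np.sin(q)])+y*np.array([-np.sin(q),np.cos(q)]); return v
def L2(a,b,col):
    p=[tuple(int(v) for v in ((proj(s,(*Wd(*q),.022+q[2]))-[c0,r0]+.5)*7)) for q in(a,b)]; cv2.line(out,p[0],p[1],col,1)
for y in(-.017,.017): L2((.065,y,.005),(-.02,y,.0203),(0,128,255))
for x in(.010,-.002): L2((x,-.017,.005+(.065-x)*.18),(x,.017,.005+(.065-x)*.18),(0,0,255))
L2((.065,-.017,.005),(.065,.017,.005),(0,128,255))
cv2.imwrite('pics/side14.png',out)
```

```text
(no output)
```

View pics/side14.png

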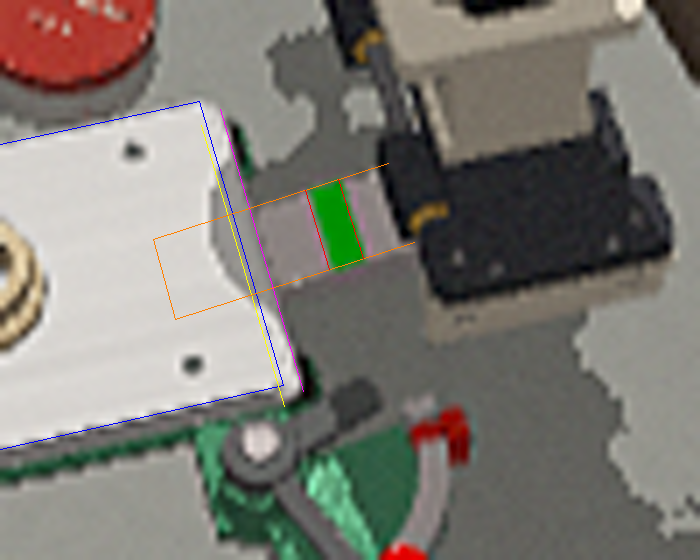

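Emit:
{"fn": "carry_out", "kwargs": {
  "moves": "0.02 -0.003 0 0 0 0 0; 0.02 -0.006 0 0 0 0 0; 0.02 -0.006 0 0 0 0 0; 0.02 -0.006 0 0 0 0 0"
}}

```text
clock: 17.85
tool_pos: [0.5502, -0.2096, 0.2067]
orientation: [180.0, 0.0, -10.9]
force: [-0.2, -2.9, -0.2]
opening: 0.0338
```

```bash
python3 -c "
from go import *
where()"
```

```text
clock 17.85 grasp [ 0.5502 -0.2096  0.0477] rpy [ 1.7998e+02  1.0000e-02 -1.0900e+01] F [-0.21 -2.92 -0.24] M [-1.21  0.03  0.03] open 0.0338 q [ -1.8  23.9 -23.7   0.  -42.4  80.9]
```

Emit:
{"fn": "carry_out", "kwargs": {
  "moves": "0.02 -0.003 0 0 0 0 0; 0.02 -0.006 0 0 0 0 0; 0.02 -0.006 0 0 0 0 0; 0.02 -0.006 0 0 0 0 0"
}}

```text
clock: 18.25
tool_pos: [0.5442, -0.2079, 0.2067]
orientation: [-180.0, 0.0, -10.9]
force: [1.4, 0.9, 0.1]
opening: 0.0335
```

```bash
python3 -c "
from go import *
where()"
```

```text
clock 18.25 grasp [ 0.5442 -0.2078  0.0477] rpy [-1.7999e+02  2.0000e-02 -1.0900e+01] F [1.43 0.85 0.09] M [ 0.34 -0.27 -0.08] open 0.0335 q [ -1.7  23.5 -24.5  -0.  -42.1  80.8]
```

Run:
```python
from go import *
s=ctrl.snapshot('side'); save(s['image'],'side15f.png')
a=cv2.imread('pics/side14f.png').astype(np.float32); b=cv2.imread('pics/side15f.png').astype(np.float32)
d=(a-b).mean(2)[130:260,160:300]
cv2.imwrite('pics/diff15.png',cv2.resize(np.clip(128+2*d,0,255).astype(np.uint8),None,fx=5,fy=5,interpolation=cv2.INTER_NEAREST))
```

```text
(no output)
```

View pics/diff15.png

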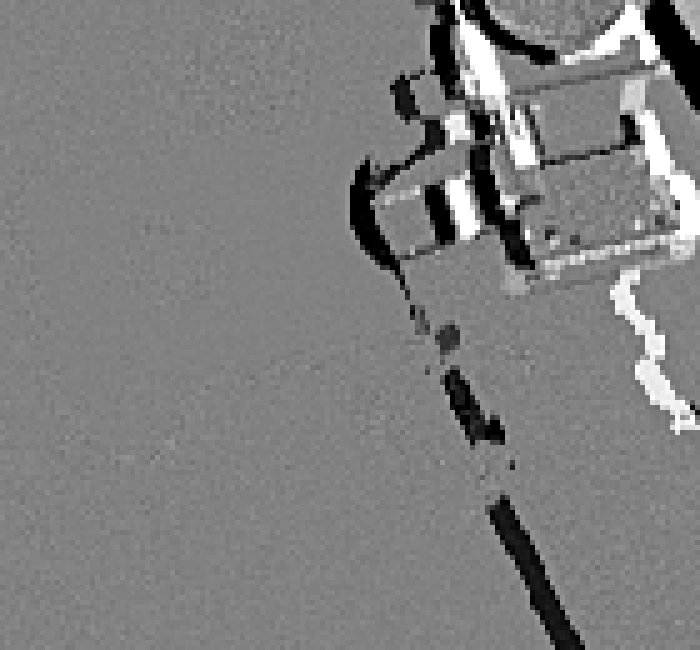

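Emit:
{"fn": "carry_out", "kwargs": {
  "moves": "0.02 -0.01 0 0 0 0 0; 0.02 -0.02 0 0 0 0 0; 0.02 -0.03 0 0 0 0 0; 0.02 -0.04 0 0 0 0 0; 0.02 -0.05 0 0 0 0 0; 0.02 -0.05 0 0 0 0 0; 0.02 -0.05 0 0 0 0 0"
}}

```text
clock: 19.0
tool_pos: [0.4934, -0.1984, 0.2066]
orientation: [180.0, 0.2, -10.9]
force: [-6.6, 4.9, 9.7]
opening: 0.034
```

```bash
cat > ov.py <<'E'
from go import *
B=np.array([.6205,-.2197]); d=np.array([.982,-.189]); n=np.array([.189,.982])
def ov(s,name,r0,c0,h,w,f,toff=(0,0,0)):
    o=ctrl.get_obs(); R0=Ro.from_euler('xyz',o['orientation'],degrees=True); g=(np.array(o['tool_pos'])+R0.apply([0,0,.159]))[:2]; q=np.radians(o['orientation'][2])
    im=cv2.cvtColor(s['image'],cv2.COLOR_RGB2BGR)
    out=cv2.resize(im[r0:r0+h,c0:c0+w],None,fx=f,fy=f,interpolation=cv2.INTER_CUBIC); raw=out.copy()
    def P(X): return tuple(int(v) for v in ((proj(s,X)-[c0,r0]+.5)*f))
    W=lambda x,y,z:(*(B+x*d+y*n),.022+z)
    Wd=lambda x,y,z:(*(g+(x+.0437)*np.array([np.cos(q),np.sin(q)])+y*np.array([-np.sin(q),np.cos(q)])),.022+z)
    L=lambda F,a,b,c: cv2.line(out,P(F(*a)),P(F(*b)),c,1)
    for y in(-.06,.06): L(W,(.014,y,.026),(.172,y,.026),(255,0,0))
    L(W,(.014,-.06,.026),(.014,.06,.026),(255,0,0)); L(W,(.007,-.06,.019),(.007,.06,.019),(255,0,255)); L(W,(.014,-.06,.012),(.014,.06,.012),(0,255,255))
    for y in(-.041,.041): L(W,(.002,y,0),(.002,y,.012),(0,255,255)); L(W,(.002,y,0),(.16,y,0),(0,255,255))
    for y in(-.017,.017): L(Wd,(.065,y,.005),(-.02,y,.0203),(0,128,255)); L(Wd,(.065,y,0),(.065,y,.005),(0,128,255)); L(Wd,(.065,y,0),(-.065,y,.0),(0,128,255))
    for x in(.010,-.002): L(Wd,(x,-.017,.005+(.065-x)*.18),(x,.017,.005+(.065-x)*.18),(0,0,255))
    L(Wd,(.065,-.017,.005),(.065,.017,.005),(0,128,255)); L(Wd,(.065,-.017,0),(.065,.017,0),(0,128,255))
    cv2.imwrite('pics/'+name,np.hstack([raw,out]))
E
python3 - <<'E'
from ov import *
where()
S=[ctrl.snapshot(n) for n in('top','side')]
for s,n in zip(S,('top','side')):
    c=proj(s,(.605,-.21,.03)); ov(s,n+'16.png',int(c[1])-30,int(c[0])-28,60,56,7)
E
```

```text
clock 19.0 grasp [ 0.4927 -0.1983  0.0476] rpy [179.99   0.25 -10.93] F [-6.64  4.86  9.67] M [ 1.82  2.6  -0.03] open 0.034 q [ -0.8  19.7 -30.9  -0.1 -39.6  79.9]
```

View pics/side16.png

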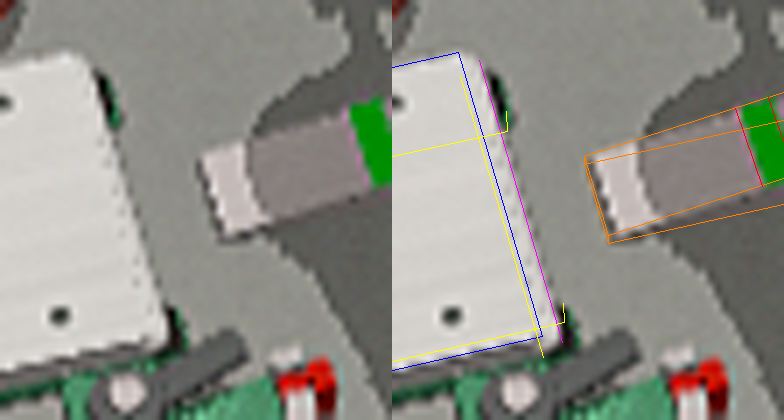

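View pics/top16.png

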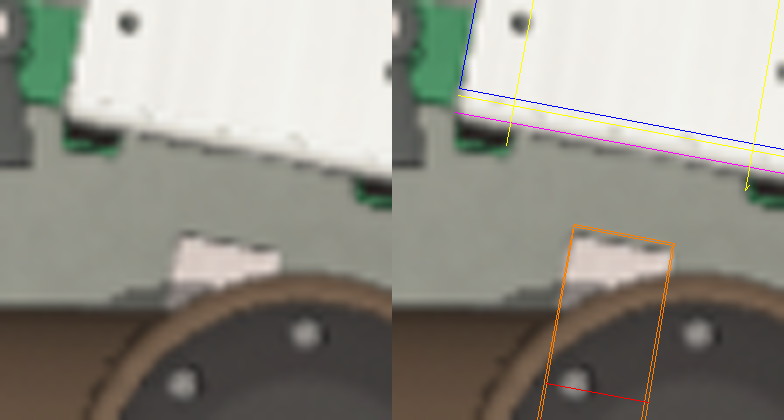

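Emit:
{"fn": "carry_out", "kwargs": {
  "moves": "0.02 0 0 -0.001 0 0 0; 0.02 0.005 -0.001 -0.001 0 0 0; 0.02 0.013 -0.002 -0.001 0 0 0; 0.02 0.021 -0.003 -0.001 0 0 0; 0.02 0.029 -0.003 -0.001 0 0 0; 0.02 0.037 -0.003 -0.001 0 0 0; 0.02 0.045 -0.003 -0.001 0 0 0; 0.02 0.05 -0.003 -0.001 0 0 0; 0.02 0.05 -0.003 -0.001 0 0 0; 0.02 0.05 -0.003 -0.001 0 0 0"
}}

```text
clock: 20.1
tool_pos: [0.5447, -0.2052, 0.2074]
orientation: [-180.0, 0.0, -10.9]
force: [0.1, -0.2, -4.8]
opening: 0.0341
```

```bash
python3 -c "
from go import *
where()"
```

```text
clock 20.1 grasp [ 0.5446 -0.2052  0.0484] rpy [-1.800e+02  4.000e-02 -1.092e+01] F [ 0.15 -0.16 -4.77] M [0.01 0.14 0.03] open 0.0341 q [ -1.4  23.4 -24.5  -0.  -42.2  80.5]
```

Emit:
{"fn": "carry_out", "kwargs": {
  "moves": "0.02 0.004 0 0.0005 0 0 0; 0.02 0.009 0 0.0005 0 0 0; 0.02 0.014 0 0.0005 0 0 0; 0.02 0.019 0 0.0005 0 0 0; 0.02 0.024 0 0.0005 0 0 0; 0.02 0.029 0 0.0005 0 0 0; 0.02 0.034 0 0.0005 0 0 0; 0.02 0.038 0 0.0005 0 0 0; 0.02 0.038 0 0.0005 0 0 0; 0.02 0.038 0 0.0005 0 0 0"
}}

```text
clock: 21.1
tool_pos: [0.5805, -0.2125, 0.2066]
orientation: [180.0, 0.3, -10.9]
force: [-8.7, 0.9, -0.4]
opening: 0.0341
```

Run:
```python
from ov import *
where()
s=ctrl.snapshot('side'); save(s['image'],'side17f.png')
c=proj(s,(.62,-.21,.03)); ov(s,'side17.png',int(c[1])-35,int(c[0])-28,70,56,7)
```

```text
clock 21.1 grasp [ 0.5796 -0.2124  0.0477] rpy [179.97   0.3  -10.95] F [-8.72  0.88 -0.38] M [ 0.32  3.05 -0.05] open 0.0341 q [ -2.   26.2 -19.6  -0.  -44.5  81.1]
```

View pics/side17.png

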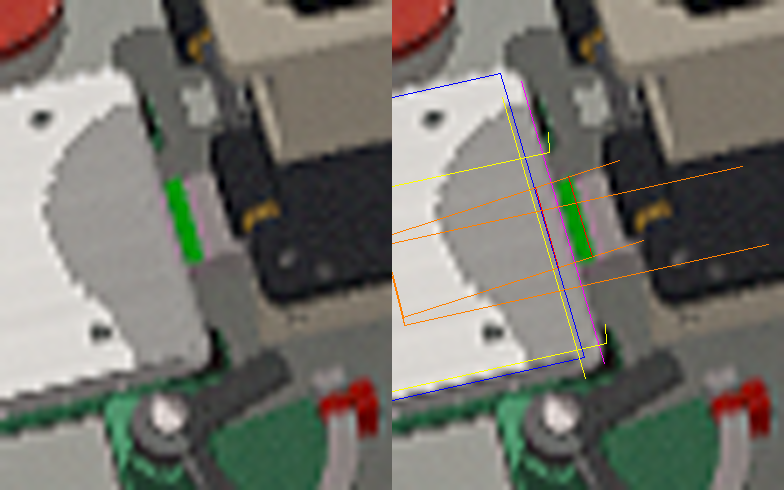

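```bash
cat > lift.py <<'E'
from ov import *
def lift(s,ref='pics/side15f.png'):
    a=cv2.cvtColor(cv2.imread(ref),cv2.COLOR_BGR2GRAY).astype(np.float32); b=cv2.cvtColor(s['image'],cv2.COLOR_RGB2GRAY).astype(np.float32)
    for x,y in((.020,.0),(.026,.05),(.026,-.05),(.07,.06),(.1,0)):
        X=np.array([*(B+x*d+y*n),.048]); p=proj(s,X); q=proj(s,X+[0,0,.004])-p
        # search shift along q
        best=[]
        for h in np.arange(-1,8.1,.25):
            M=np.float32([[1,0,q[0]*h/4],[0,1,q[1]*h/4]]); aw=cv2.warpAffine(a,M,(512,384),flags=cv2.INTER_LINEAR)
            u,v=int(p[0]),int(p[1]); k=8
            P=aw[v-k:v+k,u-k:u+k].ravel(); Q=b[v-k:v+k,u-k:u+k].ravel(); best.append((np.corrcoef(P,Q)[0,1],h))
        print((x,y),'px/4mm',q.round(2),'best lift mm (local)',max(best))
E
python3 - <<'E'
from lift import *
s=ctrl.snapshot('side'); lift(s)
a=cv2.imread('pics/side15f.png').astype(np.float32); b=cv2.cvtColor(s['image'],cv2.COLOR_RGB2BGR).astype(np.float32)
dd=(b-a).mean(2)[130:260,160:300]
cv2.imwrite('pics/diff18.png',cv2.resize(np.clip(128+2*dd,0,255).astype(np.uint8),None,fx=5,fy=5,interpolation=cv2.INTER_NEAREST))
E
```

```text
(0.02, 0.0) px/4mm [-0.06 -0.93] best lift mm (local) (np.float64(0.9064427842019703), np.float64(7.5))
(0.026, 0.05) px/4mm [-0.05 -0.89] best lift mm (local) (np.float64(0.7275456129611207), np.float64(1.75))
(0.026, -0.05) px/4mm [-0.08 -0.95] best lift mm (local) (np.float64(0.7896920719205603), np.float64(3.25))
(0.07, 0.06) px/4mm [-0.1  -0.88] best lift mm (local) (np.float64(0.9756898556749071), np.float64(1.0))
(0.1, 0) px/4mm [-0.15 -0.91] best lift mm (local) (np.float64(0.9024387426698643), np.float64(1.25))
```

View pics/diff18.png

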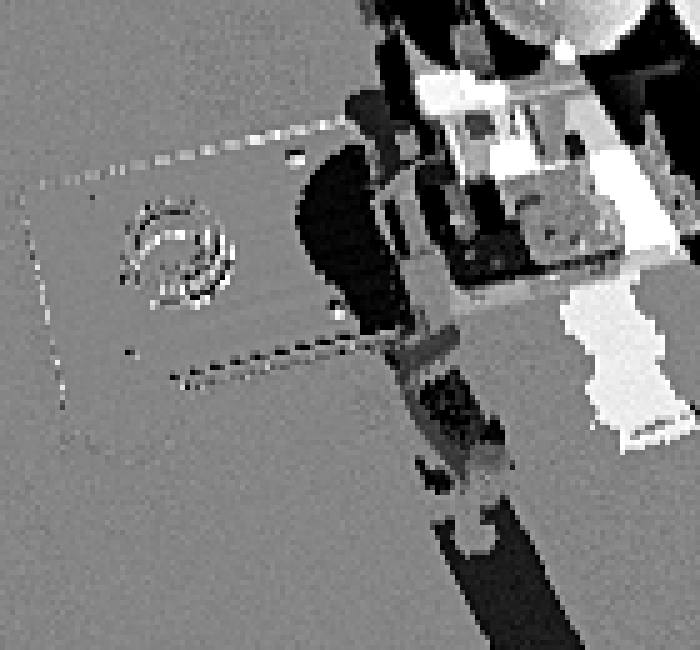

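Emit:
{"fn": "carry_out", "kwargs": {
  "moves": "0.02 0.002 0 0 0 0 0; 0.02 0.004 0 0 0 0 0; 0.02 0.006 0 0 0 0 0; 0.02 0.008 0 0 0 0 0; 0.02 0.008 0 0 0 0 0; 0.02 0.008 0 0 0 0 0; 0.02 0.008 0 0 0 0 0"
}}

```text
clock: 21.9
tool_pos: [0.588, -0.214, 0.2066]
orientation: [180.0, 0.3, -11.0]
force: [-9.8, 1.7, 1.5]
opening: 0.0336
```

Run:
```python
from lift import *
where()
s=ctrl.snapshot('side'); lift(s)
c=proj(s,(.62,-.21,.03)); ov(s,'side19.png',int(c[1])-35,int(c[0])-28,70,56,7)
```

```text
clock 21.9 grasp [ 0.587  -0.2139  0.0476] rpy [179.97   0.35 -10.95] F [-9.76  1.7   1.52] M [ 0.6   3.46 -0.06] open 0.0336 q [ -2.2  26.7 -18.5  -0.  -45.1  81.2]
(0.02, 0.0) px/4mm [-0.06 -0.93] best lift mm (local) (np.float64(0.8974756042996709), np.float64(6.25))
(0.026, 0.05) px/4mm [-0.05 -0.89] best lift mm (local) (np.float64(0.8004831303973312), np.float64(3.0))
(0.026, -0.05) px/4mm [-0.08 -0.95] best lift mm (local) (np.float64(0.7555129302474921), np.float64(4.25))
(0.07, 0.06) px/4mm [-0.1  -0.88] best lift mm (local) (np.float64(0.971741318767298), np.float64(1.75))
(0.1, 0) px/4mm [-0.15 -0.91] best lift mm (local) (np.float64(0.867397325192317), np.float64(2.25))
```

View pics/side19.png

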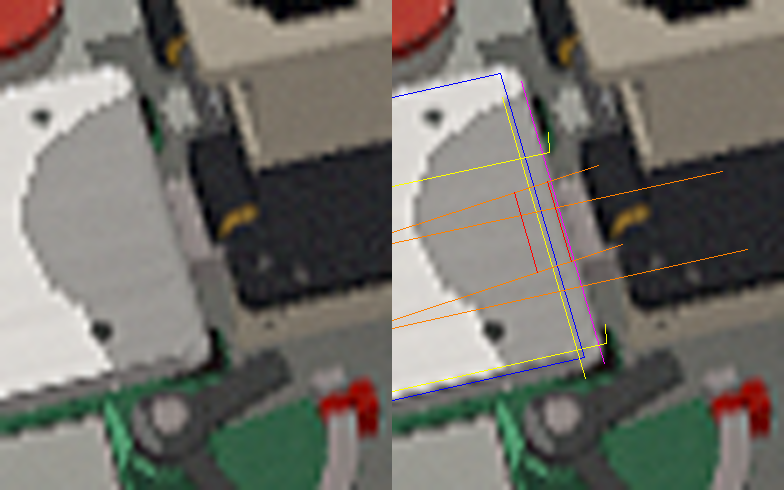

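Emit:
{"fn": "carry_out", "kwargs": {
  "moves": "0.02 0 0 0 0 0 0; 0.02 0 0 0 0 0 0; 0.02 0 0 0 0 0 0; 0.02 0 0 0 0 0 0; 0.02 0 0 0 0 0 0; 0.02 0 0 0 0 0 0; 0.02 0 0 0 0 0 0; 0.02 0 0 0 0 0 0; 0.02 0 0 0 0 0 0; 0.02 0 0 0 0 0 0"
}}

```text
clock: 22.95
tool_pos: [0.588, -0.214, 0.2067]
orientation: [180.0, 0.3, -11.0]
force: [-9.7, 1.5, 1.5]
opening: 0.034
```

Run:
```python
from lift import *
where()
S=[ctrl.snapshot(n) for n in('top','side')]; lift(S[1])
save(S[1]['image'],'side20.png'); save(S[0]['image'],'top20.png')
hsv=cv2.cvtColor(S[1]['image'],cv2.COLOR_RGB2HSV)
Rm=cv2.inRange(hsv,(0,200,80),(6,255,255))|cv2.inRange(hsv,(174,200,80),(180,255,255))
k,lab,st,ce=cv2.connectedComponentsWithStats(Rm)
for i in range(1,k):
    if st[i,4]>12 and 240<ce[i][0]<300: print(st[i],ce[i], ray(S[1],ce[i][::-1],.086))
for s in S:
    for l in('bronze_collar','paste_tin','flux_bottle'): print(l,[(ray(s,q['at'],.048 if l[0]=='b' else .022)[:2].round(3)) for q in ctrl.mark_of(s,l)[:2]])
```

```text
clock 22.95 grasp [ 0.587  -0.2139  0.0477] rpy [179.97   0.34 -10.96] F [-9.72  1.52  1.54] M [0.57 3.48 0.01] open 0.034 q [ -2.2  26.7 -18.5  -0.  -45.1  81.2]
(0.02, 0.0) px/4mm [-0.06 -0.93] best lift mm (local) (np.float64(0.8952935989980565), np.float64(6.25))
(0.026, 0.05) px/4mm [-0.05 -0.89] best lift mm (local) (np.float64(0.8030054801216393), np.float64(3.0))
(0.026, -0.05) px/4mm [-0.08 -0.95] best lift mm (local) (np.float64(0.7546666369211118), np.float64(4.25))
(0.07, 0.06) px/4mm [-0.1  -0.88] best lift mm (local) (np.float64(0.9723004234599419), np.float64(1.75))
(0.1, 0) px/4mm [-0.15 -0.91] best lift mm (local) (np.float64(0.8677703560324795), np.float64(2.25))
[259 199   8   7  26] [263.65384615 201.5       ] [ 0.61475572 -0.10308603  0.086     ]
[254 218   7  13  78] [256.96153846 223.97435897] [ 0.65288713 -0.05886191  0.086     ]
bronze_collar [array([0.75 , 0.087]), array([ 0.733, -0.244])]
paste_tin [array([ 0.644, -0.33 ])]
flux_bottle [array([ 0.778, -0.142])]
bronze_collar [array([0.771, 0.11 ]), array([ 0.726, -0.239])]
paste_tin [array([ 0.66 , -0.335])]
flux_bottle [array([ 0.774, -0.15 ]), array([ 0.654, -0.34 ])]
```

View pics/side20.png

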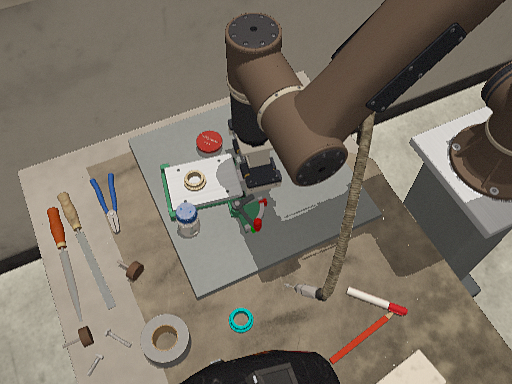

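The side picture shows the lever knob at the green notch (257,224). The collar (194,181) is standing, the tin (209,142) and bottle (187,215) are where they were, and the wedge is under the lip and still. Handing in.

```bash
python3 -c "
from go import *
print(ctrl.close_job()); where()"
```

```text
the job is handed in; nothing more can be done
None
the job is handed in; nothing more can be done
```

I handed the job in at about 23 s of the 61 s, with the arm still gripping the wedge and holding it under the lifted lip. `ctrl.close_job()` gives no verdict, so whether it passed is not confirmed.

**What I did**
- **Lever:** I gripped the red knob and swung it round its pivot from the red notch to the green one, then let go.
- **Wedge:** I gripped the yellow block, slid the wedge across the slab and pushed it thin end first between the pads under the lip.

**Last checks before handing in**
- **Lever:** about 1.18 rad from the pictures, where 1.06 to 1.34 is allowed.
- **Lip:** lifted about 4 mm. The separate picture readings imply roughly 2.7 to 5 mm, inside the 1.8 to 6.2 mm window. One more reading, at the shadowed middle of the lip, said about 6 mm; I left it out as unreliable.
- **Band:** the overlay in the side picture puts the green band at the lip line. The band itself is hidden under the plate.
- **Wedge:** gripped at 34 mm opening. The pose did not change over the last second, and a steady 9.7 N pushed back along the travel direction. Flatness was not measured directly; the grip height stayed the same as when I gripped it on the slab.
- **Collar, tin and bottle:** the collar is standing, and all three read within measurement scatter of where they started.

**What disagreed**
- **Stuck on the first push:** about 9 N of downward press with high friction held the wedge short of the lip, and I first took this for something blocking it. I pulled back about 60 mm and tried again.
- **Off the slab:** during the second push I raised the wedge about 0.8 mm for a moment, then lowered it again before it reached the lip.
- **Base angle:** the two cameras differed by up to about 4 mm at one front corner of the base.

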